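# Open a gearbox inspection port and hold a borescope in it

### The arm

A 6-joint arm with a two-finger parallel gripper is mounted at the origin on a cart in front of the work surface, level with it; the furniture and walls round the work are solid. World frame = base frame: x ahead of the robot, y to its left, z up, the work surface at z = 0. Lengths are in mm, angles in rad, forces in N, time in s.
With the tool pointing down it reaches from about 350 to 875 mm from the base axis. Payload 4.2 kg.
Tool frame: the origin (TCP) lies on the centre line of the jaws, within the pads' length; the fingertips stand 14 mm ahead of it and the grasp point (between the pads) lies 5 mm behind it; z points along the fingers, y is the line along which they close (so a half turn about z gives the same grasp; the last joint's range is limited). The gripper opens to 85 mm and grips with 20 to 120 N. Pads are 22 mm wide; open, the fingers measure 114 mm over their backs; the gripper's body (76 mm by 85 mm) begins 54 mm behind the grasp point. The pads swing forward as they close: fully open they stand 13 mm farther back than shut.
Start: joints at [0.259, 0.385, 0.008, 0, -1.194, -0.259], TCP at [624.979, 0.025, 245.312] pointing down, gripper open.
Joint ranges: [-3.14, 3.14], [-1.21, 2.06], [-1.07, 1.41], [-3.16, 2.05], [-2.99, -0.16], [-3.1, 3.1]. Speed limits (rad/s): [2.79, 2.79, 3.14, 3.14, 3.14, 3.14].

### API

Orientations are given as a rotation vector (axis times angle).
In Python, from plant import robot gives the robot as it stands. The module is installed in compiled form; this text tells all that it offers.
- The arm moves only by the tool apply_moves, never from a script. Its argument "rows" is a list of rows, each an object of numbers: "tx", "ty", "tz": the shift along the world's x, y, z in mm; "roll": the turn about the world's z in rad. A call has 1 to 20 rows; each row shifts and turns the commanded pose from where the row before left it; what a row does not reach is not made up. A row lasts 1/10 s, in which the tool goes at most 50 mm and 8.59 degrees, less where a joint would pass 70% of its speed; a pose out of reach is approached as far as the arm can. A call is refused whole if a number of a shift passes 50 or a number of a turn 0.15, either way. A call with a gripper value outside its range is refused whole. "fingers" is the closure, from 0 (fully open) to 1 (shut), set as the call begins (left out, the last holds). The fingers move at their own pace and stop on an object; the grip force is fixed at half the most. Time passes only in rows, so rows that do not move let the fingers close. It gives the time, the measured TCP pose, the force, the opening and the grip force at its end, in the units of the state.
- robot.get_state(): the state, without advancing time (a new reading comes with each control period).
- robot.read_camera(name): name is "scene" or "side" or "wrist"; returns a dict with "frame" (480x640x3 uint8, red, green, blue), "fx", "fy", "cx", "cy" (pixels), "extrinsics" (4x4, takes a point from world to camera coordinates); the wrist camera has in their place "hand_eye" (4x4, takes a point from camera to tool coordinates, whose origin is the TCP and whose axes are the flange's). Camera axes: x right, y up, looking along -z (the intrinsics and any distortion apply to the point x, -y, -z); pixel columns grow to the right and rows downward; lengths in mm; the calibration is good to about 2 mm. The wrist camera is an equidistant fisheye: a pixel r from the principal point sees the ray r / f radians off the axis. A picture is of the moment at which its call begins: read the wrist's pose just before it. There is no depth.
- robot.close_job(): hands the job in; it is judged then, once.
The state is a dict: "t": time; "joint_positions": joint angles; "dq": joint speeds; "joint_efforts": joint torques, N m; "tcp_pos": TCP position; "eef_rot": TCP orientation; "contact_force": force on the tool from outside, world axes, zero at the start; "torque": the same for the moment, N m; "gripper_width": opening from 0.0 (shut) to 1.0 (fully open); "grasp_force": force on a finger pad.
Only numpy, scipy, OpenCV 4.12 (cv2) and the standard library are available. Lean on these libraries where they do the work, as an engineer would, in place of code of your own. Each camera call takes 0.05 s, during which the arm holds its last target. There are 200 camera calls.

### The job

The gears in the small gearbox on the bench are to be inspected with the rigid borescope. With the flat screwdriver from the tool rack, turn the slotted latch screw on top of the gearbox anticlockwise until it stops, swing the port cover well clear of the hole, and stand the screwdriver back in the rack. Then take the borescope out of the rack by its body and lower its thin probe straight down the middle of the open port, without touching the gearbox, until the lens at its lower end is about 40 mm below the rim of the port; finish while still holding it there, still, upright and centred, and leave the other things on the bench alone.

Things in the scene. Friction and masses are not known exactly. Their poses are not given: they have to be found in the camera images.
- gearbox: Grey cast gearbox, fixed to the bench: ribbed case 160 x 116 mm (168 x 124 at the lid, 146 wide over the feet, a shaft stub sticks out of its +y side to 98 mm), flat top at height 90 mm. Origin: centre of its underside; x runs along the long side, z up. Along the middle line of its top stand, from -x to +x: the latch screw (at x = -46 mm), the port (x = 0), the pivot screw of the cover (x = +46 mm).
- port_rim (a point): Centre of the rim of the inspection port, 100 mm above the gearbox's underside: the mouth of a vertical bore of 18 mm diameter and 25 mm length through a round boss 40 mm across. Below the bore is an empty space down to the gears, 63 mm below the rim. z points up out of the port.
- latch_screw (a joint): Turn of the captive latch screw about its vertical axis, rad: 0 = locked (the round side of the half-moon plate under its head, 36 mm across, stops the cover's ear), grows anticlockwise seen from above, stops at 1.4, where the plate's flat side faces the cover; the cover is free from 1.1 on. Friction about 0.06 N m; it stays where it is left.
- latch_slot (a point): On the latch screw's axis, at the top of its 25 mm head, 112 mm above the gearbox's underside. The slot is a recess 16 mm long, 5 mm wide and 6 mm deep with closed ends; it runs along this point's x axis, which turns with the screw (at joint value 0 it is the gearbox's x). z points up.
- port_cover (a joint): Swing of the flat steel cover (4 mm thick, over the port, disc 33 mm across) about its upright pivot screw at x = +46 mm, y = 0 of the gearbox, rad: 0 = shut, grows as the disc goes to the gearbox's -y side, stops at 1.25. Moves in its own plane, light friction (about 0.4 N at the tab), stays where it is left. The port is well clear from 0.7 on.
- cover_tab (a point): Top middle of the upright tab on the cover, 116 mm above the gearbox's underside when shut. The tab stands 12 mm above the cover, 20 mm long along this point's x, 4 mm thick along its y (it stands at x = 0, y = +10.5 mm of the gearbox when shut, 46 mm from the pivot); push it towards the gearbox's -y, round the pivot. This point turns with the cover.
- tool_rack: Wooden tool rack fixed to the bench, 76 x 190 mm, 112 mm high: a top board 12 mm thick with two holes of 17 mm diameter, 110 mm apart, open below. Origin: centre of its underside; y runs along the row of holes, z up.
- rack_hole0 (a point): Centre of the rack's hole at its -y end, at the top face of the board.
- rack_hole1 (a point): Centre of the rack's hole at its +y end, at the top face of the board.
- screwdriver: Flat screwdriver standing upright in one of the rack's holes, blade down (in either hole): black six-sided handle 24 mm over its flats and 75 mm high (rounded top to 81 mm), steel shaft 8 mm thick below, 0.11 kg. Origin: on its axis at the underside of the handle, which rests on the rack's board; z points up along the handle. The blade is 12 mm wide along x and 2.8 mm thick along y; two of the handle's flats face +x and -x, the others are at 60 degree steps.
- blade_tip (a point): Lower end of the screwdriver's blade, 82 mm below the screwdriver's origin; same axes.
- borescope: Rigid borescope standing upright in the rack's other hole: round dark body 26 mm across from 16 to 66 mm above the origin, rubber eyecup 32 mm across above it to 81 mm, a short side stub (light connector, 24 mm out along x, 20 mm above the origin), and a straight probe 8 mm thick and 95 mm long below, 0.12 kg. Origin: on its axis at the shoulder that rests on the rack's board; z points up.
- lens (a point): The lens at the lower end of the borescope's probe, on its axis, 95 mm below the borescope's origin.
- spanner_17: Bystander, leave alone: open-ended spanner, 204 mm long, lying near the front edge. Origin: centre of its underside.
- bearing_6206: Bystander, leave alone: ball bearing, 62 mm across, flat on the mat behind the rack. Origin: centre of its underside.
- gear_shaft: Bystander, leave alone: gear shaft, 150 mm long, lying at the left in front of the rack. Origin: centre of its underside.
- piston_1: Bystander, leave alone: piston, 66 mm across, 57 mm high, behind the rack. Origin: centre of its underside.
- con_rod: Bystander, leave alone: connecting rod, 172 mm long, lying left of the rack. Origin: centre of its underside.

How it is judged (in metres and radians):
On the way, in this order (a step that is already met when the one before it is completed fails the run):
1. the screwdriver's blade sits in the slot of the locked latch screw (value of joint latch_screw below 0.4 rad and z of blade_tip in the frame of latch_slot below -0.003 m and horizontal distance between blade_tip and latch_slot below 0.006 m).
2. the latch screw is turned to its open stop, the blade still in its slot (value of joint latch_screw above 1.1 rad and z of blade_tip in the frame of latch_slot below -0.003 m and horizontal distance between blade_tip and latch_slot below 0.006 m).
3. the cover is swung clear of the port and the screwdriver stands in the rack again, let go (value of joint port_cover above 0.7 rad and ((horizontal distance between screwdriver and rack_hole0 below 0.01 m and z of screwdriver in the frame of tool_rack below 0.118 m) or (horizontal distance between screwdriver and rack_hole1 below 0.01 m and z of screwdriver in the frame of tool_rack below 0.118 m)) and angle between screwdriver's own z axis and vertical below 0.12 rad and contact force between the fingers and screwdriver below 0.2 N), for 0.2 s.
At the end, for the whole second after the job is handed in: Borescope held still in the fingers, lens 30-50 mm below the rim and within 3 mm of the bore's axis, within 4 degrees of upright, touching nothing else; cover open over 0.7 rad, latch over 1.0 rad; screwdriver let go, upright in a rack hole (all of step 3 and value of joint latch_screw above 1 rad and horizontal distance between lens and port_rim below 0.003 m and z of lens in the frame of port_rim between -0.05 and -0.03 m and angle between the z axis of borescope and the z axis of gearbox, either way round below 0.07 rad and linear speed of borescope below 0.01 m/s and contact force between the fingers and borescope above 1 N and contact force between borescope and gearbox below 0.1 N); the arm keeps its last pose, push and grip.
It fails at once if the borescope touches the gearbox, its cover or its latch (contact force between borescope and gearbox above 0.3 N).
It fails at once if the borescope is dropped or lies on the bench (angle between borescope's own z axis and vertical above 0.6 rad or height (world z) of lens below 0.008 m).
It fails at once if another thing on the bench is knocked away (distance of any of spanner_17, con_rod, bearing_6206, gear_shaft, piston_1 from where it was at the start of the episode above 0.03 m).
It also fails if it takes over 72 s, if anything falls off the work surface, if the arm or the gripper's body presses on something with over 40 N, if the wrist force passes 120 N, or if a joint passes its speed limit or range.

## Working session

There is one attempt and no reset: what is moved stays moved. The work goes in short steps, Python scripts to look and compute and a tool call to move; the robot and the scene stay as the last step left them, time stands still between calls to the robot, and variables do not carry over. Pictures are saved under pics/ and viewed, at most 10 in all, crops included, and the job is handed in when it is done.

Besides the shell and the picture viewer there is one more tool, called after "Request:" as name([rows], argument=value, ...), one row to a line, values as JSON. apply_moves: Moves the arm, as the interface text tells. Its arguments: {"type":"object","properties":{"rows":{"type":"array","items":{"type":"object","properties":{"tx":{"type":"number"},"ty":{"type":"number"},"tz":{"type":"number"},"roll":{"type":"number"}}}},"fingers":{"type":"number"}},"required":["rows"]}

```bash
mkdir -p pics
cat > h.py <<'E'
import numpy as np, cv2
from scipy.spatial.transform import Rotation as R
from plant import robot
def snap(name,fn):
    s=robot.get_state(); c=robot.read_camera(name); c['s']=s
    cv2.imwrite('pics/'+fn,c['frame'][:,:,::-1]); 
    np.save('pics/'+fn[:-4]+'.npy',c,allow_pickle=True); return c
def load(fn): return np.load('pics/'+fn+'.npy',allow_pickle=True).item()
def ray(c,u,v):
    x,y=(u-c['cx'])/c['fx'],(v-c['cy'])/c['fy']
    if 'hand_eye' in c:
        r=np.hypot(x,y); k=np.sin(r)/r if r>1e-9 else 1
        d=np.array([x*k,-y*k,-np.cos(r)]); H=c['hand_eye']
        Rt=R.from_rotvec(c['s']['eef_rot']).as_matrix()
        return Rt@H[:3,3]+np.array(c['s']['tcp_pos']), Rt@H[:3,:3]@d
    E=c['extrinsics']; d=np.array([x,-y,-1.]); return -E[:3,:3].T@E[:3,3], E[:3,:3].T@d
def onplane(c,u,v,z):
    o,d=ray(c,u,v); return o+d*(z-o[2])/d[2]
def proj(c,p):
    p=np.array(p,float)
    if 'hand_eye' in c:
        Rt=R.from_rotvec(c['s']['eef_rot']).as_matrix(); H=c['hand_eye']
        q=H[:3,:3].T@(Rt.T@(p-np.array(c['s']['tcp_pos']))-H[:3,3])
        n=np.hypot(q[0],q[1]); a=np.arctan2(n,-q[2]); k=a/n if n>1e-9 else 0
        return c['cx']+c['fx']*q[0]*k, c['cy']-c['fy']*q[1]*k
    q=c['extrinsics'][:3,:3]@p+c['extrinsics'][:3,3]
    return c['cx']+c['fx']*q[0]/-q[2], c['cy']-c['fy']*q[1]/-q[2]
E
python3 - <<'E'
from h import *
for n in ['scene','side','wrist']:
    c=snap(n,n+'0.png'); print(n,c['fx'],c['cx'],c['cy'],[k for k in c]); print(np.round(c.get('extrinsics',c.get('hand_eye')),3))
print(robot.get_state())
E
```

```text
scene 561.9555698073473 323.7488088079686 246.67365925376043 ['frame', 'fx', 'fy', 'cx', 'cy', 'extrinsics', 's']
[[-9.00000e-01 -4.35000e-01 -6.00000e-03  5.34001e+02]
 [ 1.92000e-01 -4.09000e-01  8.92000e-01 -1.58179e+02]
 [-3.91000e-01  8.02000e-01  4.52000e-01 -8.72041e+02]
 [ 0.00000e+00  0.00000e+00  0.00000e+00  1.00000e+00]]
side 622.4171464926859 316.64675959898824 239.8999828480834 ['frame', 'fx', 'fy', 'cx', 'cy', 'extrinsics', 's']
[[ 9.95000e-01 -1.00000e-01 -2.00000e-02 -5.30103e+02]
 [ 7.40000e-02  5.69000e-01  8.19000e-01 -1.64874e+02]
 [-7.10000e-02 -8.16000e-01  5.74000e-01 -1.10231e+03]
 [ 0.00000e+00  0.00000e+00  0.00000e+00  1.00000e+00]]
wrist 371.64829954431775 321.6941257494518 238.66094459232582 ['frame', 'fx', 'fy', 'cx', 'cy', 'hand_eye', 's']
[[ 1.00000e-03  9.58000e-01  2.88000e-01  7.34750e+01]
 [ 1.00000e+00 -1.00000e-03 -0.00000e+00 -2.99000e-01]
 [ 0.00000e+00  2.88000e-01 -9.58000e-01 -1.27349e+02]
 [ 0.00000e+00  0.00000e+00  0.00000e+00  1.00000e+00]]
{'t': 0.15, 'joint_positions': array([ 2.58580757e-01,  3.85362425e-01,  6.99299069e-03, -3.51032211e-04,
       -1.19399349e+00, -2.58590419e-01]), 'dq': array([ 1.13196906e-03, -1.56977502e-03,  3.40158976e-03,  5.04590201e-04,
       -9.84051886e-06, -6.08499519e-04]), 'joint_efforts': array([-6.03353892e-04, -3.92678475e+01,  1.88581592e+01,  4.18858320e+00,
       -3.39302780e-03,  5.70479813e-06]), 'tcp_pos': array([6.24606383e+02, 1.02708991e-02, 2.44504411e+02]), 'eef_rot': array([ 2.22044518e+00, -2.22075402e+00, -1.67967150e-03]), 'contact_force': array([-0.24812454, -0.27666603, -0.37023405]), 'torque': array([-0.01576251,  0.00810928, -0.01085066]), 'grasp_force': 0.0, 'gripper_width': 0.9972371064145493}
```

View pics/scene0.png

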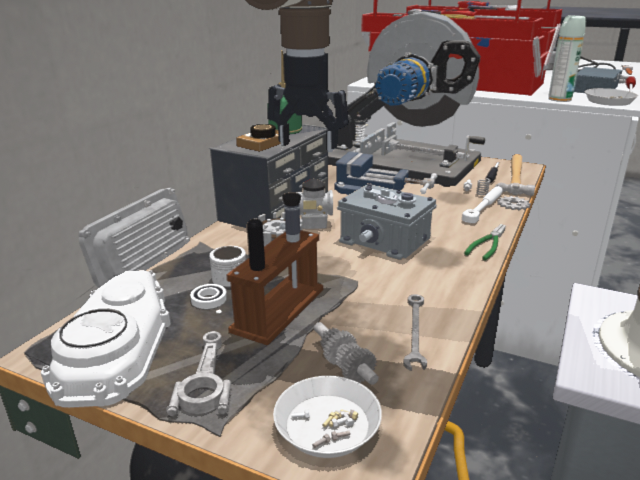

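View pics/wrist0.png

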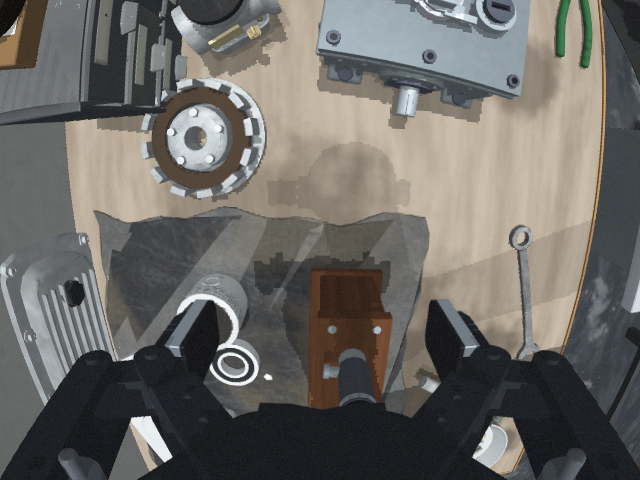

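The scene picture shows the screwdriver at (256,245) in the near hole, the borescope at (291,215) in the far one, and the gearbox at (387,215). The wrist picture shows the rack at (348,330), the borescope at (355,380), and the latch screw at (497,10).

View pics/side0.png

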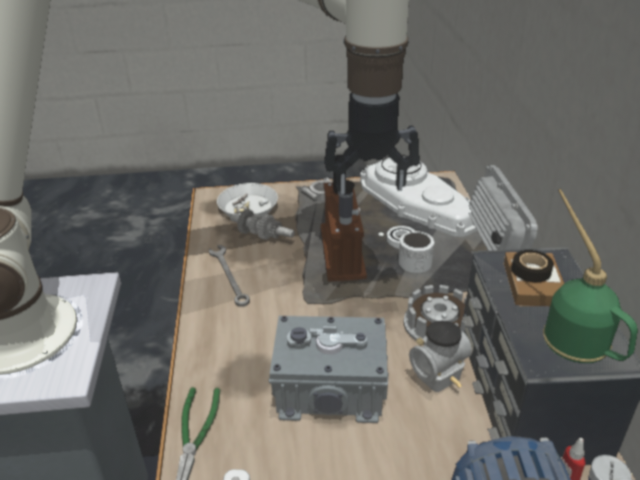

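Run:
```python
from h import *
c=load('wrist0')
for n,u,v,z in [('latch',497,10,112),('lidcorner',320,50,90),('lidcorner',520,97,90),('rackA',311,270,112),('rackB',383,270,112)]: print(n,onplane(c,u,v,z))
c=load('scene0')
for n,u,v,z in [('sdtop',256,222,193),('bstop',291,195,193),('gbtop',387,197,90)]: print(n,onplane(c,u,v,z))
```

```text
latch [ 493.54420953 -174.21342197  112.        ]
lidcorner [ 625.9001774  -135.26623349   90.        ]
lidcorner [ 462.14007832 -110.17009913   90.        ]
rackA [632.52803438  29.05956571 112.        ]
rackB [578.05577037  29.26168291 112.        ]
sdtop [596.02143438 223.58030852 193.        ]
bstop [601.17298682 105.84945743 193.        ]
gbtop [ 537.98674847 -197.53874731   90.        ]
```

The side picture shows the gearbox with the latch screw at (297,337) on the robot's side, the port cover at (328,340), and the rack at (343,245). Next I'll look at the gearbox from above with the wrist camera.

Request:
apply_moves([
  {"tx": -20, "ty": -30},
  {"tx": -20, "ty": -30},
  {"tx": -20, "ty": -30},
  {"tx": -20, "ty": -30},
  {},
  {},
  {},
], fingers=0)

```text
schema error: expected keys tx, ty, tz, roll
```

Run:
```python
from h import *
c=snap('wrist','w1.png'); print(c['s']['t'],c['s']['tcp_pos'],c['s']['eef_rot'])
```

```text
0.15 [6.24606383e+02 1.02708991e-02 2.44504411e+02] [ 2.22044518e+00 -2.22075402e+00 -1.67967150e-03]
```

View pics/w1.png

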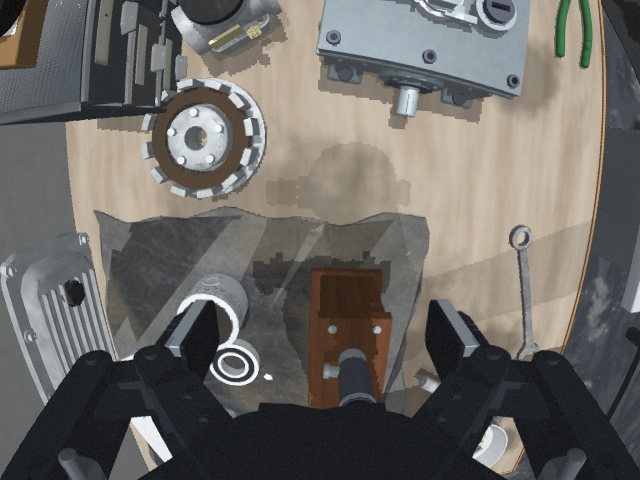

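Request:
apply_moves([
  {"tx": 10, "ty": 40},
  {"tx": 10, "ty": 40},
  {"tx": 10, "ty": 40},
  {"tx": 10, "ty": 40},
  {"tx": 10, "ty": 40},
  {"tx": 10, "ty": 40},
  {"tx": 10, "ty": 40},
  {},
  {},
  {},
])

```text
schema error: expected keys tx, ty, tz, roll
```

Run:
```python
from h import *
c=snap('wrist','w2.png'); print(c['s']['t'],c['s']['tcp_pos'],c['s']['eef_rot'])
```

```text
0.2 [ 6.24665735e+02 -7.22972061e-04  2.44617319e+02] [ 2.22059265e+00 -2.22082093e+00 -1.41869951e-03]
```

View pics/w2.png

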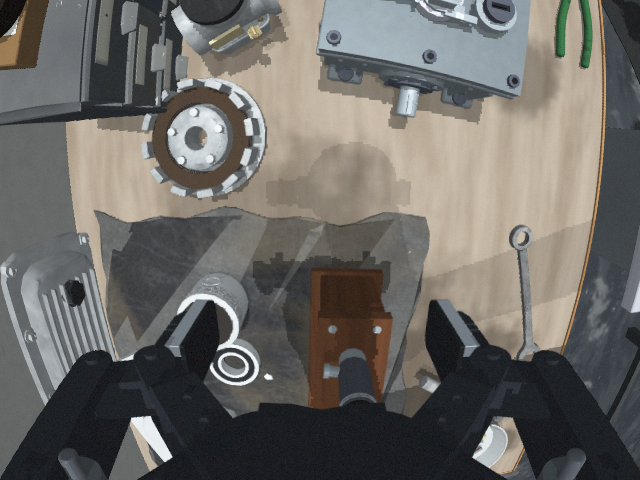

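The moves were refused because every row needs all four keys, so both pictures are unchanged from the start view. I'll resend them.

Request:
apply_moves([
  {"tx": -20, "ty": -30, "tz": 0, "roll": 0},
  {"tx": -20, "ty": -30, "tz": 0, "roll": 0},
  {"tx": -20, "ty": -30, "tz": 0, "roll": 0},
  {"tx": -20, "ty": -30, "tz": 0, "roll": 0},
  {"tx": 0, "ty": 0, "tz": 0, "roll": 0},
  {"tx": 0, "ty": 0, "tz": 0, "roll": 0},
  {"tx": 0, "ty": 0, "tz": 0, "roll": 0},
], fingers=0)

```text
t: 0.95
tcp_pos: [545.5, -119.6, 245.3]
eef_rot: [-2.222, 2.221, -0.0]
contact_force: [-0.2, -0.4, -0.2]
gripper_width: 1.0
grasp_force: 0.0
```

Run:
```python
from h import *
c=snap('wrist','w3.png'); print(c['s']['t'],c['s']['tcp_pos'],c['s']['eef_rot'])
```

```text
0.95 [ 545.46564092 -119.5541455   245.3306935 ] [-2.22170771e+00  2.22070433e+00 -3.57764625e-04]
```

Request:
apply_moves([
  {"tx": 10, "ty": 40, "tz": 0, "roll": 0},
  {"tx": 10, "ty": 40, "tz": 0, "roll": 0},
  {"tx": 10, "ty": 40, "tz": 0, "roll": 0},
  {"tx": 10, "ty": 40, "tz": 0, "roll": 0},
  {"tx": 10, "ty": 40, "tz": 0, "roll": 0},
  {"tx": 10, "ty": 40, "tz": 0, "roll": 0},
  {"tx": 0, "ty": 40, "tz": 0, "roll": 0},
  {"tx": 0, "ty": 0, "tz": 0, "roll": 0},
  {"tx": 0, "ty": 0, "tz": 0, "roll": 0},
  {"tx": 0, "ty": 0, "tz": 0, "roll": 0},
])

```text
t: 2.0
tcp_pos: [604.9, 160.0, 245.0]
eef_rot: [2.221, -2.221, -0.0]
contact_force: [0.6, 0.4, 0.5]
gripper_width: 1.001
grasp_force: 0.0
```

Run:
```python
from h import *
c=snap('wrist','w4.png'); print(c['s']['t'],c['s']['tcp_pos'],c['s']['eef_rot'])
a=cv2.imread('pics/w3.png')[60:460,200:540]; b=cv2.imread('pics/w4.png')[60:460,180:520]
cv2.imwrite('pics/m1.png',np.hstack([a,b]))
```

```text
2.0 [604.86262427 159.96440576 245.04332269] [ 2.22132113e+00 -2.22063370e+00 -1.50433016e-04]
```

View pics/m1.png

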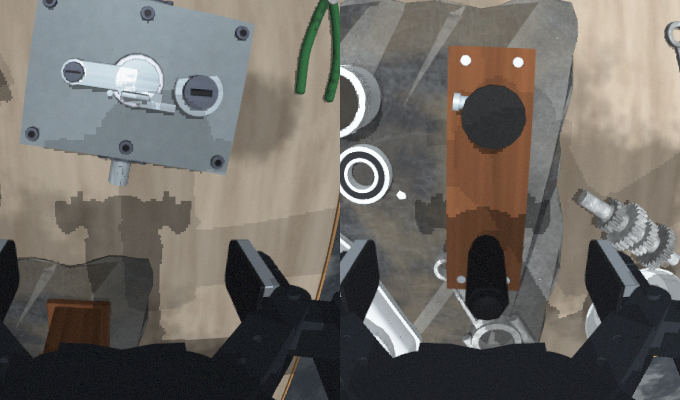

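Left half (w3): the latch slot is at w3 pixel (401,153), the pivot screw at (273,132), and the lid bolts at the four corners. Right half (w4): the rack, the borescope eyecup at w4 pixel (333,177) with its stub up-left, and the screwdriver handle at about (325,330). Next I'll get a close look down on the screwdriver handle to find its yaw.

Request:
apply_moves([
  {"tx": -4, "ty": 40, "tz": 0, "roll": 0},
  {"tx": 0, "ty": 40, "tz": 0, "roll": 0},
  {"tx": 0, "ty": 0, "tz": 0, "roll": 0},
  {"tx": 0, "ty": 0, "tz": 0, "roll": 0},
  {"tx": 0, "ty": 0, "tz": 0, "roll": 0},
])

```text
t: 2.55
tcp_pos: [601.1, 238.7, 245.4]
eef_rot: [2.22, -2.223, 0.0]
contact_force: [0.2, 0.1, -0.6]
gripper_width: 1.004
grasp_force: 0.0
```

Run:
```python
from h import *
c=snap('wrist','w5.png'); print(c['s']['tcp_pos'])
u,v=proj(c,[596,215,190]); print(u,v)
u,v=int(u),int(v)
a=c['frame'][v-50:v+50,u-50:u+50,::-1].astype(float)
a=np.clip(255*(a/255)**0.45,0,255).astype(np.uint8)
A=cv2.resize(a,(400,400),interpolation=cv2.INTER_CUBIC)
s=load('scene0'); u,v=map(int,proj(s,[596,215,50])); print(u,v)
B=cv2.resize(s['frame'][v-60:v+40,u-50:u+50,::-1],(400,400))
cv2.imwrite('pics/m2.png',np.hstack([A,B]))
# gearbox blobs
w=load('w3'); g=cv2.cvtColor(w['frame'],cv2.COLOR_RGB2GRAY)
for t in (50,):
  n,l,st,ce=cv2.connectedComponentsWithStats((g<t).astype(np.uint8))
  for i in range(1,n):
    if 12<st[i,4]<600 and ce[i,1]<250: print(st[i],ce[i].round(1), onplane(w,*ce[i],112)[:2].round(1),onplane(w,*ce[i],95)[:2].round(1))
w=load('w4')
hsv=cv2.cvtColor(w['frame'],cv2.COLOR_RGB2HSV)
m=((hsv[...,0]<14)&(hsv[...,1]>120)&(hsv[...,2]>40)).astype(np.uint8)
m[:,:270]=0;m[:,420:]=0
n,l,st,ce=cv2.connectedComponentsWithStats(m); i=1+st[1:,4].argmax(); print(st[i])
for r in range(110,350,15):
  q=np.where(l[r]==i)[0]; 
  if len(q): print(r,q.min(),q.max(),onplane(w,q.min()-.5,r,112)[:2].round(1),onplane(w,q.max()+.5,r,112)[:2].round(1))
for cc in (290,310,370,380):
  q=np.where(l[:,cc]==i)[0]; print(cc,q.min(),q.max(),onplane(w,cc,q.min()-.5,112)[:2].round(1),onplane(w,cc,q.max()+.5,112)[:2].round(1)) if len(q) else 0
```

```text
[601.05250092 238.65476196 245.44740807]
332.1174117023029 229.1691863717958
264 300
[562  58   7  10  52] [565.  62.] [ 351.3 -262.8] [ 338.6 -267.3]
[529  65   3  15  20] [530.2  70.9] [ 386.5 -249.1] [ 376.1 -252.8]
[558  68   6  17  72] [560.6  76.6] [ 356.2 -249.6] [ 343.9 -253.3]
[440  90   6   6  26] [442.8  92.6] [ 459.8 -223.4] [ 454.2 -225.4]
[533 105   2  14  20] [533.3 111.8] [ 383.1 -217. ] [ 372.5 -218.6]
[103 126   7   6  13] [105.2 128. ] [ 714.3 -204.3] [ 725.3 -205. ]
[528 136   4  11  18] [529.6 140.3] [ 385.5 -194.3] [ 375.1 -194.4]
[ 92 147   4   5  14] [ 93.5 148.9] [ 727.1 -188.8] [ 738.9 -188.5]
[391 149  21   7 113] [401.4 152.1] [ 489.6 -178.7] [ 485.9 -177.8]
[617 149  22  28 409] [626.7 164. ] [ 270.5 -185.7] [ 252.5 -185.2]
[ 98 166   6  53 105] [100. 193.] [ 724.4 -152.8] [ 736.  -150.2]
[109 183  12  30 175] [113.2 199. ] [ 711.7 -147.4] [ 722.6 -144.4]
[228 191   7   6  28] [231.  193.5] [ 611.5 -148.7] [ 615.8 -145.9]
[322 205   7   6  31] [325.3 207.5] [ 543.3 -138. ] [ 543.1 -134.5]
[156 216   9   5  21] [160.  217.9] [ 670.3 -131.2] [ 678.4 -127.2]
[... 294 characters left out ...]
 82.6] [568.5  82.2]
140 288 373 [628.9  93.1] [569.1  92.8]
155 288 372 [629.1 103.7] [569.6 103.4]
170 288 371 [629.2 114.3] [570.1 114. ]
185 287 371 [630.1 125. ] [569.8 124.8]
200 287 370 [630.3 135.8] [570.2 135.7]
215 287 369 [630.5 146.8] [570.6 146.7]
230 287 368 [630.7 158.1] [570.9 158. ]
245 287 367 [631.  169.5] [571.2 169.5]
260 287 366 [631.4 181.3] [571.5 181.3]
275 287 364 [631.7 193.4] [572.5 193.4]
290 287 363 [632.1 206. ] [572.8 205.9]
305 287 362 [632.6 219. ] [573.  218.9]
320 287 361 [633.1 232.5] [573.1 232.5]
335 287 359 [633.7 246.7] [574.1 246.7]
290 106 347 [627.1  68.9] [631.3 259. ]
310 107 307 [613.3  69.7] [614.2 221. ]
370 110 202 [571.8  71.3] [570.5 137.5]
```

View pics/m2.png

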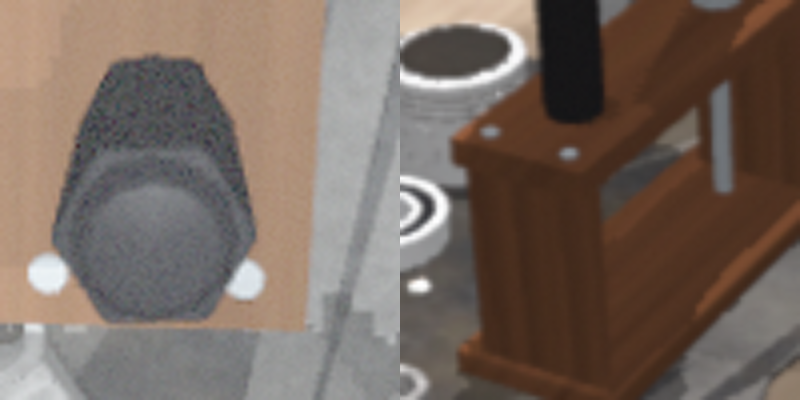

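The crop shows the handle's hexagon from above, with corners at left (52,235) and right (255,235). Its flats face world ±y and ±30° from world x. The blade itself is hidden behind the rack's end panel.

Run:
```python
from h import *
c=load('w5')
u0,v0=332-50,229-50
for p in [(153.5,235)]: print(onplane(c,u0+p[0]/4-.4,v0+p[1]/4-.4,187))
for p in [(52,235),(255,235),(105,318),(212,320),(105,150),(205,152)]: print(onplane(c,u0+p[0]/4-.4,v0+p[1]/4-.4,187)[:2].round(1))
w=load('w3'); g=cv2.cvtColor(w['frame'],cv2.COLOR_RGB2GRAY); 
sub=(g[140:166,384:420]<70).astype(np.uint8); ys,xs=np.where(sub)
P=np.array([onplane(w,x+384,y+140,112)[:2] for x,y in zip(xs,ys)])
print(P.mean(0)); U,S,V=np.linalg.svd(P-P.mean(0)); print(V[0],np.arctan2(V[0,1],V[0,0]),len(P)); print(np.ptp((P-P.mean(0))@V.T,axis=0))
```

```text
[602.21283858 220.23829223 187.        ]
[615.5 220.2]
[589.  220.2]
[608.7 231.7]
[594.5 232. ]
[608.4 208.9]
[595.6 209.1]
[ 490.57797325 -178.67161445]
[-0.99916294  0.04090733] 3.1006739082424986 155
[20.53633654 13.42912683]
```

Request:
apply_moves([
  {"tx": 1.2, "ty": -18.6, "tz": 0, "roll": 0.13},
  {"tx": 0, "ty": 0, "tz": 0, "roll": 0.13},
  {"tx": 0, "ty": 0, "tz": 0, "roll": 0.13},
  {"tx": 0, "ty": 0, "tz": 0, "roll": 0.12},
  {"tx": 0, "ty": 0, "tz": -15, "roll": 0},
  {"tx": 0, "ty": 0, "tz": -20, "roll": 0},
  {"tx": 0, "ty": 0, "tz": -20, "roll": 0},
  {"tx": 0, "ty": 0, "tz": -20, "roll": 0},
  {"tx": 0, "ty": 0, "tz": -15, "roll": 0},
  {"tx": 0, "ty": 0, "tz": -5, "roll": 0},
  {"tx": 0, "ty": 0, "tz": 0, "roll": 0},
  {"tx": 0, "ty": 0, "tz": 0, "roll": 0},
], fingers=0)

```text
t: 3.8
tcp_pos: [602.9, 221.1, 151.4]
eef_rot: [-2.708, 1.589, -0.002]
contact_force: [0.5, -0.6, 0.7]
gripper_width: 1.001
grasp_force: 0.0
```

Request:
apply_moves([
  {"tx": 0, "ty": 0, "tz": 0, "roll": 0},
  {"tx": 0, "ty": 0, "tz": 0, "roll": 0},
  {"tx": 0, "ty": 0, "tz": 0, "roll": 0},
  {"tx": 0, "ty": 0, "tz": 0, "roll": 0},
  {"tx": 0, "ty": 0, "tz": 0, "roll": 0},
  {"tx": 0, "ty": 0, "tz": 0, "roll": 0},
  {"tx": 0, "ty": 0, "tz": 0, "roll": 0},
  {"tx": 0, "ty": 0, "tz": 0, "roll": 0},
  {"tx": 0, "ty": 0, "tz": 0, "roll": 0},
  {"tx": 0, "ty": 0, "tz": 0, "roll": 0},
], fingers=1)

```text
t: 4.8
tcp_pos: [602.3, 221.5, 150.6]
eef_rot: [-2.71, 1.589, -0.0]
contact_force: [-0.6, 0.7, 2.6]
gripper_width: 0.274
grasp_force: 58.8
```

Request:
apply_moves([
  {"tx": 0, "ty": 0, "tz": 5, "roll": 0},
  {"tx": 0, "ty": 0, "tz": 10, "roll": 0},
  {"tx": 0, "ty": 0, "tz": 15, "roll": 0},
  {"tx": 0, "ty": 0, "tz": 15, "roll": 0},
  {"tx": 0, "ty": 0, "tz": 15, "roll": 0},
  {"tx": 0, "ty": 0, "tz": 15, "roll": 0},
  {"tx": 0, "ty": 0, "tz": 15, "roll": 0},
  {"tx": 0, "ty": 0, "tz": 10, "roll": 0},
  {"tx": 0, "ty": 0, "tz": 10, "roll": 0},
  {"tx": 0, "ty": 0, "tz": 0, "roll": 0},
  {"tx": 0, "ty": 0, "tz": 0, "roll": 0},
  {"tx": 0, "ty": 0, "tz": 0, "roll": 0},
])

```text
t: 6.0
tcp_pos: [601.8, 221.2, 259.3]
eef_rot: [2.708, -1.589, -0.002]
contact_force: [-1.0, -0.3, -1.4]
gripper_width: 0.274
grasp_force: 58.7
```

Run:
```python
from h import *
s=robot.get_state(); print(s['tcp_pos'],s['joint_positions'],s['contact_force'],s['gripper_width'])
T=np.array(s['tcp_pos']); out=[]
org=T[2]+(112-150.9)
for n in ['scene','side','wrist']:
    c=snap(n,n+'6.png'); tip=[T[0],T[1],org-82]; u,v=proj(c,tip); print(n,u,v,[round(float(x),1) for x in proj(c,[T[0],T[1],org-40])])
    u,v=int(np.clip(u,33,606)),int(np.clip(v,50,445))
    out.append(cv2.resize(c['frame'][v-50:v+35,u-33:u+33,::-1],(264,340),interpolation=cv2.INTER_CUBIC))
cv2.imwrite('pics/m3.png',np.hstack(out))
```

```text
[601.77313127 221.24631135 259.29436616] [ 6.04049903e-01  4.04838976e-01  7.45746710e-02 -3.71255153e-04
 -1.24241674e+00 -9.41021918e-02] [-1.04581192 -0.30911738 -1.43955889] 0.2735563244086725
scene 255.76669926807102 253.05287328244967 [254.1, 228.4]
side 338.41024282525854 180.55032453201056 [338.4, 161.9]
wrist 321.7834652115546 237.36728940084353 [321.9, 257.6]
```

View pics/m3.png

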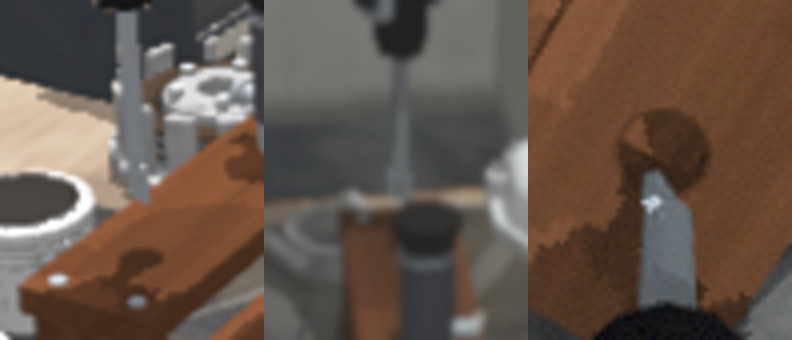

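The wrist panel shows the blade tip, with its long edge running from upper left to lower right between panel pixels (655,170) and (690,205). The blade's yaw is therefore about -30° in world terms. I'll carry it round the robot side of the borescope to the latch screw, rolling +0.42 on the way.

Request:
apply_moves([
  {"tx": -27.8, "ty": 0, "tz": 0, "roll": 0},
  {"tx": -27.8, "ty": 0, "tz": 0, "roll": 0},
  {"tx": -27.8, "ty": 0, "tz": 0, "roll": 0},
  {"tx": -27.8, "ty": -10, "tz": 0, "roll": 0},
  {"tx": 0, "ty": -30, "tz": 0, "roll": 0.06},
  {"tx": 0, "ty": -30, "tz": 0, "roll": 0.06},
  {"tx": 0, "ty": -30, "tz": 0, "roll": 0.06},
  {"tx": 0, "ty": -30, "tz": 0, "roll": 0.06},
  {"tx": 0, "ty": -30, "tz": 0, "roll": 0.06},
  {"tx": 0, "ty": -30, "tz": 0, "roll": 0.06},
  {"tx": 0, "ty": -30, "tz": 0, "roll": 0.06},
  {"tx": 0, "ty": -30, "tz": 0, "roll": 0},
  {"tx": 0, "ty": -30, "tz": 0, "roll": 0},
  {"tx": 0, "ty": -30, "tz": 0, "roll": 0},
  {"tx": 0, "ty": -30, "tz": 0, "roll": 0},
  {"tx": 0, "ty": -30, "tz": 0, "roll": 0},
  {"tx": 0, "ty": -29.8, "tz": 0, "roll": 0},
  {"tx": 0, "ty": 0, "tz": -8, "roll": 0},
  {"tx": 0, "ty": 0, "tz": 0, "roll": 0},
  {"tx": 0, "ty": 0, "tz": 0, "roll": 0},
])

```text
t: 8.15
tcp_pos: [490.8, -177.8, 252.0]
eef_rot: [2.982, -0.989, -0.002]
contact_force: [-0.3, -0.4, -1.5]
gripper_width: 0.272
grasp_force: 58.9
```

Run:
```python
from h import *
s=robot.get_state(); print(s['tcp_pos'],s['eef_rot'],s['joint_positions'],s['contact_force'],s['gripper_width'])
c=snap('wrist','w7.png'); T=np.array(c['s']['tcp_pos']); tip=T+[0,0,-38.9-82]
print(tip,proj(c,tip),proj(c,[490,-178.6,112]))
u,v=map(int,proj(c,tip))
A=cv2.resize(c['frame'][v-40:v+40,u-40:u+40,::-1],(480,480),interpolation=cv2.INTER_CUBIC)
cv2.imwrite('pics/m4.png',A)
```

```text
[ 490.75623999 -177.83123349  251.95191504] [ 2.98180586e+00 -9.88573781e-01 -1.52217449e-03] [-3.65621757e-02  2.04702380e-01 -2.31050698e-01 -1.03893949e-04
 -1.13602521e+00  9.67139477e-01] [-0.26767667 -0.40098336 -1.45294841] 0.27156125746896004
[ 490.75623999 -177.83123349  131.05191504] (np.float64(321.53703210098564), np.float64(237.35593147648626)) (np.float64(322.96966403889024), np.float64(230.27279331929878))
```

View pics/m4.png

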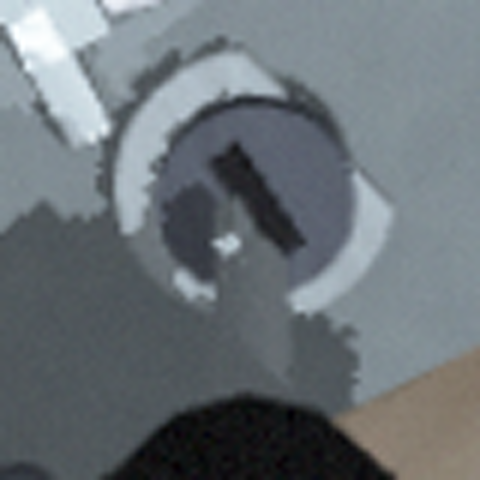

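The crop shows the slot running from (235,150) to (290,245), with the blade tip beside it, parallel and still about 19 mm above. I'll measure the remaining offset between tip and slot.

Run:
```python
from h import *
c=load('w7'); T=np.array(c['s']['tcp_pos']); tip=T+[0,0,-120.9]
f=c['frame'][197:277,281:361]; g=cv2.cvtColor(f,cv2.COLOR_RGB2GRAY)
m=(g<48).astype(np.uint8); n,l,st,ce=cv2.connectedComponentsWithStats(m)
for i in range(1,n):
    if st[i,4]>15: print(st[i],ce[i])
i=l[32,43]; ys,xs=np.where(l==i) 
P=np.array([onplane(c,x+281,y+197,112)[:2] for x,y in zip(xs,ys)])
r=cv2.minAreaRect(P.astype(np.float32)*10); print('slot',P.mean(0),r); U,S,V=np.linalg.svd(P-P.mean(0)); print(np.arctan2(V[0,1],V[0,0]))
# shaft edges rows: print gray profile
for row in (44,48,52,56): print(row,g[row,28:56], [round(float(k),1) for k in proj(c,T+[0,0,-120.9+{44:5,48:8,52:20,56:30}[row]])])
ax=[proj(c,T+[0,0,-120.9+k]) for k in (0,10,20,30,40)]; print(np.round(np.array(ax)-[281,197],1))
yaw=R.from_rotvec(c['s']['eef_rot']).as_matrix(); print(yaw.round(3))
```

```text
[36 24 14 18 83] [42.28915663 32.42168675]
[ 17  66  48  14 440] [40.81136364 73.96590909]
slot [ 490.37221322 -179.18287386] ((4899.38818359375, -1790.3302001953125), (39.54785919189453, 144.48397827148438), 86.06138610839844)
3.116965328926616
44 [111 109 104  77  61  64  60  70  84  88  93  94 101  98 101 102 106 104
 103 103  96 100 100  98  95  93 127 157] [321.5, 239.4]
48 [106 107 150 174 171 165 167 144  92  91  91  90  97  99  97 102 103 105
 105 110 124 155 178 182 180 177 183 177] [321.5, 240.7]
52 [ 84  88  84  86  84  85  92  90  87  90  94  91  96 100 101 103 106 104
 104 105 108 106  95 136 105  94 121 136] [321.5, 246.2]
56 [ 80  85  84  82  85  88  86  83  90  90  89  87  97  99 102 103 104 104
 104 103  94  85  84  84  84  83  85  82] [321.5, 251.1]
[[40.5 40.4]
 [40.5 44.6]
 [40.5 49.2]
 [40.5 54.1]
 [40.5 59.5]]
[[ 0.802 -0.597 -0.001]
 [-0.597 -0.802  0.   ]
 [-0.001  0.    -1.   ]]
```

Request:
apply_moves([
  {"tx": 0.2, "ty": -0.9, "tz": 0, "roll": 0.05},
  {"tx": 0, "ty": 0, "tz": -8, "roll": 0},
  {"tx": 0, "ty": 0, "tz": -8, "roll": 0},
  {"tx": 0, "ty": 0, "tz": -3, "roll": 0},
  {"tx": 0, "ty": 0, "tz": -1, "roll": 0},
  {"tx": 0, "ty": 0, "tz": -1, "roll": 0},
  {"tx": 0, "ty": 0, "tz": -1, "roll": 0},
  {"tx": 0, "ty": 0, "tz": 0, "roll": 0},
  {"tx": 0, "ty": 0, "tz": 0, "roll": 0},
])

```text
t: 9.1
tcp_pos: [491.2, -179.4, 230.5]
eef_rot: [3.005, -0.915, 0.001]
contact_force: [0.5, 0.3, -1.2]
gripper_width: 0.277
grasp_force: 58.9
```

Request:
apply_moves([
  {"tx": 0, "ty": 0, "tz": -1, "roll": 0},
  {"tx": 0, "ty": 0, "tz": -1, "roll": 0},
  {"tx": 0, "ty": 0, "tz": -0.5, "roll": 0},
  {"tx": 0, "ty": 0, "tz": 0, "roll": 0},
  {"tx": 0, "ty": 0, "tz": 0, "roll": 0},
  {"tx": 0, "ty": 0, "tz": 0, "roll": 0},
])

```text
t: 9.7
tcp_pos: [491.6, -179.5, 229.5]
eef_rot: [3.005, -0.914, 0.003]
contact_force: [-0.9, 0.9, 6.0]
gripper_width: 0.273
grasp_force: 59.8
```

Request:
apply_moves([
  {"tx": 0, "ty": 0, "tz": 0, "roll": 0.08},
  {"tx": 0, "ty": 0, "tz": 0, "roll": 0.08},
  {"tx": 0, "ty": 0, "tz": 0, "roll": 0.08},
  {"tx": 0, "ty": 0, "tz": 0, "roll": 0.06},
  {"tx": 0, "ty": 0, "tz": 0, "roll": 0},
  {"tx": 0, "ty": 0, "tz": 0, "roll": 0},
])

```text
t: 10.3
tcp_pos: [492.5, -179.7, 229.7]
eef_rot: [3.108, -0.454, 0.007]
contact_force: [-0.0, 0.6, 5.2]
gripper_width: 0.276
grasp_force: 59.7
```

Run:
```python
from h import *
for i in range(2):
  c=snap('wrist','w8.png'); s=c['s']; print(s['tcp_pos'],s['contact_force'],s['torque'])
Rt=R.from_rotvec(s['eef_rot']).as_matrix(); print(np.arctan2(-Rt[1,1],-Rt[0,1]))
u,v=map(int,proj(c,np.array(s['tcp_pos'])+[0,0,-120])); f=c['frame'][v-40:v+40,u-40:u+40]
g=cv2.cvtColor(f,cv2.COLOR_RGB2GRAY); n,l,st,ce=cv2.connectedComponentsWithStats((g<48).astype(np.uint8))
for i in range(1,n):
    if st[i,4]>8: print(st[i],ce[i])
print(g[20:46:2,30:56])
```

```text
[ 492.45805862 -179.71018519  229.7387415 ] [-0.02593767  0.57648241  5.24346311] [0.0642831  0.08617481 0.00785491]
[ 492.4386768  -179.71346313  229.72435689] [0.19029202 0.21706036 4.74192902] [ 0.08659293  0.05247648 -0.03924727]
1.2806082074986627
[ 17  65  49  15 479] [41.15240084 73.51148225]
[[159 169 174 179 178 181 181 176 176 176 175 174 177 179 183 177 171 153
  121 135 131 132 134 133 133 133]
 [176 182 181 178 177 177 181 179 176 171 170 174 174 179 181 180 176 167
  139 127 135 133 136 134 134 134]
 [172 175 178 180 175 180 181 177 160 157 154 168 176 176 181 182 177 176
  169 136 124 128 135 132 134 135]
 [176 172 169 171 147  96  70  58  58  60  61  62  71  96 123 150 171 172
  175 174 102  78  97 125 133 132]
 [112  91  64  47  39  47  56  64  68  69  69  73  68  66  52  50  49  60
   91 148 175  97  77  98 123 132]
 [ 56  61  77  91  91  90  86  88  95  91  91  95  95  91  98  94  93  86
   86  68  52  62  55  76  99 122]
 [ 93  82  77  72  68  57  71  85  87  98  94  91  93  95  94  94  93  95
   94  92  90  84  64  60  65  80]
 [ 96  73  60  56  54  65  83  86  89 103  99  95  93  92  93  95  95  93
   93  96  94  95  92  87  69  59]
 [ 95  78  61  59  48  58  85  84  87 102 101 105  99  96  93  95  95  94
   92  95  92  95  93  92  95  80]
 [ 93  71  56  57  57  74 104 130 178 137 106  99 102  89  85  94  93  97
   94  96  96  96  93  92  92  93]
 [ 55  61  60  60  55  76 113 117 121 114  90  89  95  94  94  93  83  72
   93  91  95  92  91  93  94  92]
 [ 58  61  56  59  60  61  72  89  89  86  92  90  91  92  98  97  98  88
   64  70  59  59  85  89  93  82]
 [ 59  58  60  58  58  67  85  92  91  83  88  88  90  94  96 100 100  92
   62  60  57  58  58  57  59  58]]
```

Request:
apply_moves([
  {"tx": 0, "ty": 0, "tz": 0, "roll": 0.1},
  {"tx": 0, "ty": 0, "tz": 0, "roll": 0.1},
  {"tx": 0, "ty": 0, "tz": 0, "roll": 0.1},
  {"tx": 0, "ty": 0, "tz": 0, "roll": 0.1},
  {"tx": 0, "ty": 0, "tz": 0, "roll": 0.1},
  {"tx": 0, "ty": 0, "tz": 0, "roll": 0},
  {"tx": 0, "ty": 0, "tz": 0, "roll": 0},
])

```text
t: 11.1
tcp_pos: [492.5, -179.7, 229.7]
eef_rot: [3.122, 0.329, 0.006]
contact_force: [1.0, 1.0, 5.3]
gripper_width: 0.274
grasp_force: 59.6
```

Run:
```python
from h import *
def unwrap(fn,N=72):
    # brightness round the latch at radius 15 mm (plate sector), world angle
    c=load(fn); o=[]
    for a in np.arange(0,360,10):
        p=proj(c,[490.6+15.5*np.cos(np.radians(a)),-178.8+15.5*np.sin(np.radians(a)),103]); o.append(int(c['frame'][int(round(p[1])),int(round(p[0]))].mean()))
    print(fn,o)
c=snap('wrist','w9.png'); s=c['s']; print(s['tcp_pos'],s['contact_force'],s['torque'],s['joint_positions'][5])
for f in ('w3','w7','w8','w9'): unwrap(f)
ax=[np.round(proj(load(f),np.array(load(f)['s']['tcp_pos'])+[0,0,-120]),1) for f in ('w8','w9')]; print(ax)
```

```text
[ 492.52599914 -179.70780742  229.69841112] [0.99890334 1.00717519 5.34455837] [ 0.06723055  0.02002426 -0.04781815] 1.8193900459686345
w3 [206, 193, 174, 174, 177, 171, 173, 171, 169, 170, 169, 170, 169, 195, 166, 150, 124, 122, 169, 181, 186, 191, 200, 180, 144, 146, 147, 147, 147, 146, 148, 145, 135, 205, 202, 202]
w7 [184, 182, 184, 184, 187, 185, 184, 183, 115, 117, 111, 123, 125, 91, 97, 104, 111, 156, 159, 159, 166, 180, 185, 143, 140, 139, 141, 138, 141, 139, 141, 142, 134, 188, 186, 183]
w8 [180, 177, 179, 176, 177, 177, 110, 109, 110, 107, 110, 109, 109, 87, 67, 81, 84, 87, 85, 64, 91, 93, 112, 118, 132, 135, 133, 133, 133, 133, 135, 133, 135, 178, 174, 178]
w9 [112, 110, 110, 111, 113, 112, 111, 112, 112, 112, 108, 109, 139, 177, 167, 114, 96, 100, 102, 87, 83, 85, 121, 147, 130, 134, 133, 132, 135, 134, 134, 133, 129, 108, 108, 112]
[array([321.3, 238.6]), array([320.7, 238.3])]
```

The plate round the screw has not turned (its flat still lies at 240–320°), so the blade is resting on the head instead of in the slot. I'll lift it, roll back, and set it down beside the slot at the same height for a relative measurement.

Request:
apply_moves([
  {"tx": 0, "ty": 0, "tz": 6, "roll": 0},
  {"tx": -7, "ty": 0, "tz": 0, "roll": -0.1},
  {"tx": -7, "ty": 0, "tz": 0, "roll": -0.1},
  {"tx": 0, "ty": 0, "tz": 0, "roll": -0.1},
  {"tx": 0, "ty": 0, "tz": 0, "roll": -0.1},
  {"tx": 0, "ty": 0, "tz": 0, "roll": -0.1},
  {"tx": 0, "ty": 0, "tz": 0, "roll": -0.1},
  {"tx": 0, "ty": 0, "tz": 0, "roll": -0.1},
  {"tx": 0, "ty": 0, "tz": 0, "roll": -0.1},
  {"tx": 0, "ty": 0, "tz": 0, "roll": 0},
  {"tx": 0, "ty": 0, "tz": 0, "roll": 0},
  {"tx": 0, "ty": 0, "tz": 0, "roll": 0},
])

```text
t: 12.35
tcp_pos: [477.1, -179.2, 233.8]
eef_rot: [-3.006, 0.913, 0.0]
contact_force: [1.0, 0.1, 0.6]
gripper_width: 0.274
grasp_force: 59.0
```

Run:
```python
from h import *
c=snap('wrist','w10.png'); s=c['s']; T=np.array(s['tcp_pos']); print(T,s['contact_force'])
Rt=R.from_rotvec(s['eef_rot']).as_matrix(); print(np.arctan2(-Rt[1,1],-Rt[0,1]))
u,v=map(int,proj(c,T+[0,0,-118])); print(u,v,proj(c,T+[0,0,-118]),proj(c,[490.6,-178.8,112]))
f=c['frame'][v-40:v+20,u-40:u+40,::-1].astype(float); A=np.clip(255*(f/255)**.6,0,255).astype(np.uint8)
cv2.imwrite('pics/m5.png',cv2.resize(A,(800,600),interpolation=cv2.INTER_CUBIC))
g=cv2.cvtColor(c['frame'],cv2.COLOR_RGB2GRAY)[v-40:v+20,u-40:u+40]
n,l,st,ce=cv2.connectedComponentsWithStats((g<52).astype(np.uint8))
for i in range(1,n):
    if st[i,4]>15:
        ys,xs=np.where(l==i); P=np.array([onplane(c,x+u-40,y+v-40,112)[:2] for x,y in zip(xs,ys)])
        print(st[i],ce[i],cv2.minAreaRect(P.astype(np.float32)*10),P.mean(0))
```

```text
[ 477.11992848 -179.24072128  233.75274422] [0.96303966 0.05485682 0.6194016 ]
0.9813560575447953
321 238 (np.float64(321.578508897004), np.float64(238.65841828889427)) (np.float64(310.22472505460485), np.float64(221.89460603405414))
[ 22  15  15  20 121] [29.53719008 24.36363636] ((4899.89013671875, -1788.27490234375), (40.870147705078125, 146.26406860351562), 86.04304504394531) [ 490.18978291 -178.7899993 ]
```

View pics/m5.png

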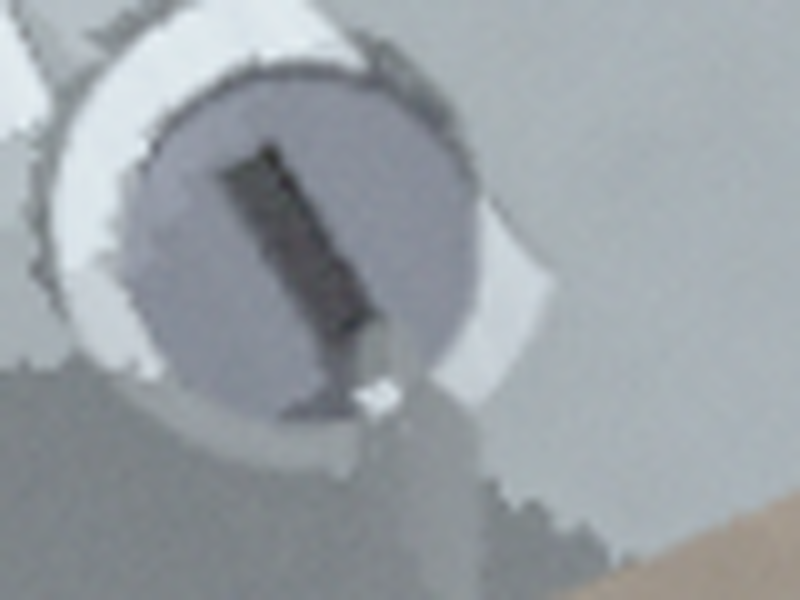

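The view shows the slot axis running from (247,160) to (357,328), and the tip's long edge from (405,325) to (487,475). The blade is therefore about 1.8 mm too far towards -y and needs +12.8 mm in x to reach the slot's middle.

Request:
apply_moves([
  {"tx": 6.4, "ty": 1.8, "tz": 0, "roll": 0.03},
  {"tx": 6.4, "ty": 0, "tz": 0, "roll": 0},
  {"tx": 0, "ty": 0, "tz": 0, "roll": 0},
  {"tx": 0, "ty": 0, "tz": -2, "roll": 0},
  {"tx": 0, "ty": 0, "tz": -1, "roll": 0},
  {"tx": 0, "ty": 0, "tz": -1, "roll": 0},
  {"tx": 0, "ty": 0, "tz": -1, "roll": 0},
  {"tx": 0, "ty": 0, "tz": -1, "roll": 0},
  {"tx": 0, "ty": 0, "tz": 0, "roll": 0},
  {"tx": 0, "ty": 0, "tz": 0, "roll": 0},
])

```text
t: 13.4
tcp_pos: [490.0, -177.5, 227.9]
eef_rot: [-3.019, 0.869, -0.0]
contact_force: [0.3, -0.1, 0.0]
gripper_width: 0.271
grasp_force: 58.9
```

Request:
apply_moves([
  {"tx": 0, "ty": 0, "tz": -1, "roll": 0},
  {"tx": 0, "ty": 0, "tz": -1, "roll": 0},
  {"tx": 0, "ty": 0, "tz": -1, "roll": 0},
  {"tx": 0, "ty": 0, "tz": 0, "roll": 0},
  {"tx": 0, "ty": 0, "tz": 0, "roll": 0},
  {"tx": 0, "ty": 0, "tz": 0, "roll": 0},
])

```text
t: 14.0
tcp_pos: [490.0, -177.5, 224.8]
eef_rot: [3.019, -0.869, 0.0]
contact_force: [-0.3, 0.4, -1.8]
gripper_width: 0.269
grasp_force: 58.9
```

Request:
apply_moves([
  {"tx": 0, "ty": 0, "tz": 0, "roll": 0.08},
  {"tx": 0, "ty": 0, "tz": 0, "roll": 0.08},
  {"tx": 0, "ty": 0, "tz": 0, "roll": 0.08},
  {"tx": 0, "ty": 0, "tz": 0, "roll": 0.08},
  {"tx": 0, "ty": 0, "tz": 0, "roll": 0.08},
  {"tx": 0, "ty": 0, "tz": 0, "roll": 0},
  {"tx": 0, "ty": 0, "tz": 0, "roll": 0},
])

```text
t: 14.7
tcp_pos: [490.0, -177.5, 224.8]
eef_rot: [-3.131, 0.255, 0.0]
contact_force: [0.3, 0.1, -1.5]
gripper_width: 0.271
grasp_force: 58.9
```

```bash
cat >> h.py <<'E'
def plate(c):
    o=[]
    for a in np.arange(0,360,10):
        p=proj(c,[490.2+15.5*np.cos(np.radians(a)),-178.6+15.5*np.sin(np.radians(a)),103]); o.append(int(c['frame'][int(round(p[1])),int(round(p[0]))].mean()))
    print(o)
E
python3 - <<'E'
from h import *
c=snap('wrist','w11.png'); s=c['s']; print(s['tcp_pos'],s['contact_force'],s['torque'],s['joint_positions'][5]); plate(c)
E
```

```text
[ 489.96378963 -177.47295947  224.83317271] [ 0.31334907  0.14357268 -1.50701198] [ 0.01238919  0.0342524  -0.03903383] 1.4441039468125172
[179, 178, 172, 177, 176, 178, 135, 109, 109, 109, 110, 110, 110, 86, 98, 79, 83, 85, 86, 66, 94, 102, 100, 110, 135, 132, 131, 133, 132, 131, 134, 132, 130, 120, 183, 175]
```

Request:
apply_moves([
  {"tx": 0, "ty": 0, "tz": 0, "roll": 0.1},
  {"tx": 0, "ty": 0, "tz": 0, "roll": 0.1},
  {"tx": 0, "ty": 0, "tz": 0, "roll": 0.1},
  {"tx": 0, "ty": 0, "tz": 0, "roll": 0.1},
  {"tx": 0, "ty": 0, "tz": 0, "roll": 0.1},
  {"tx": 0, "ty": 0, "tz": 0, "roll": 0.1},
  {"tx": 0, "ty": 0, "tz": 0, "roll": 0.1},
  {"tx": 0, "ty": 0, "tz": 0, "roll": 0.1},
  {"tx": 0, "ty": 0, "tz": 0, "roll": 0.1},
  {"tx": 0, "ty": 0, "tz": 0, "roll": 0.1},
  {"tx": 0, "ty": 0, "tz": 0, "roll": 0.05},
  {"tx": 0, "ty": 0, "tz": 0, "roll": 0},
  {"tx": 0, "ty": 0, "tz": 0, "roll": 0},
])

```text
t: 16.05
tcp_pos: [489.4, -177.4, 224.8]
eef_rot: [-2.837, -1.348, 0.002]
contact_force: [-1.5, 0.3, 1.1]
gripper_width: 0.273
grasp_force: 59.1
```

Run:
```python
from h import *
c=snap('wrist','w12.png'); s=c['s']; print(s['tcp_pos'],s['contact_force'],s['torque'],s['joint_positions'][5]); plate(c)
```

```text
[ 489.40814428 -177.37239306  224.78698413] [-1.5156338   0.30964372  1.09080607] [ 0.32450488  0.74623703 -0.06911733] 2.494131143790978
[148, 147, 131, 115, 216, 177, 116, 117, 113, 118, 112, 117, 193, 206, 201, 202, 200, 201, 191, 181, 154, 153, 89, 92, 92, 169, 194, 204, 207, 212, 149, 144, 147, 147, 146, 146]
```

Request:
apply_moves([
  {"tx": 0, "ty": 0, "tz": 0, "roll": 0.06},
  {"tx": 0, "ty": 0, "tz": 0, "roll": 0.04},
  {"tx": 0, "ty": 0, "tz": 0, "roll": 0},
  {"tx": 0, "ty": 0, "tz": 0, "roll": 0},
])

```text
t: 16.5
tcp_pos: [489.4, -177.5, 224.8]
eef_rot: [-2.766, -1.489, 0.002]
contact_force: [-3.6, 0.6, 0.9]
gripper_width: 0.274
grasp_force: 59.2
```

Run:
```python
from h import *
c=snap('wrist','w13.png'); s=c['s']; print(s['tcp_pos'],s['contact_force'],s['torque'],s['joint_positions'][5]); plate(c)
Rt=R.from_rotvec(s['eef_rot']).as_matrix(); print(np.arctan2(-Rt[1,1],-Rt[0,1])-1.047+.156)
```

```text
[ 489.42735883 -177.45760853  224.75591137] [-3.6170188   0.64847124  0.88028921] [ 0.37176101  1.17843535 -0.06805967] 2.5944691627209644
[150, 148, 149, 107, 206, 222, 117, 117, 121, 119, 118, 118, 207, 212, 209, 209, 205, 207, 208, 204, 180, 174, 93, 89, 92, 106, 172, 213, 209, 216, 169, 149, 150, 148, 149, 148]
1.667567366440406
```

Request:
apply_moves([
  {"tx": 0, "ty": 0, "tz": 0, "roll": -0.1},
  {"tx": 0, "ty": 0, "tz": 0, "roll": -0.08},
  {"tx": 0, "ty": 0, "tz": 5, "roll": 0},
  {"tx": 0, "ty": 0, "tz": 15, "roll": 0},
  {"tx": 25, "ty": 10.5, "tz": 0, "roll": 0},
  {"tx": 25, "ty": 10, "tz": 0, "roll": 0},
  {"tx": 0, "ty": 0, "tz": 0, "roll": 0},
  {"tx": 0, "ty": 0, "tz": -10, "roll": 0},
  {"tx": 0, "ty": 0, "tz": -8, "roll": 0},
  {"tx": 0, "ty": 0, "tz": 0, "roll": 0},
])

```text
t: 17.55
tcp_pos: [538.4, -157.1, 224.9]
eef_rot: [-2.886, -1.235, 0.005]
contact_force: [-0.4, -0.1, -0.9]
gripper_width: 0.273
grasp_force: 59.0
```

Request:
apply_moves([
  {"tx": -1.7, "ty": -10.4, "tz": 0, "roll": 0},
  {"tx": -2.7, "ty": -6.9, "tz": 0, "roll": 0},
  {"tx": -2.6, "ty": -6.8, "tz": 0, "roll": 0},
  {"tx": -0.5, "ty": -7.4, "tz": 0, "roll": 0},
  {"tx": -0.5, "ty": -7.3, "tz": 0, "roll": 0},
  {"tx": 1.7, "ty": -7.1, "tz": 0, "roll": 0},
  {"tx": 1.7, "ty": -7.1, "tz": 0, "roll": 0},
  {"tx": 3.2, "ty": -6.7, "tz": 0, "roll": 0},
  {"tx": 0, "ty": 0, "tz": 0, "roll": 0},
  {"tx": 0, "ty": 0, "tz": 0, "roll": 0},
])

```text
t: 18.55
tcp_pos: [538.7, -216.9, 226.6]
eef_rot: [-2.888, -1.236, 0.001]
contact_force: [-0.6, -0.3, -0.5]
gripper_width: 0.267
grasp_force: 59.1
```

Run:
```python
from h import *
s=robot.get_state(); print(s['tcp_pos'],s['contact_force'])
for n in ('side','scene'):
  c0=load(n+'0'); c=snap(n,n+'14.png')
  for nm,p in (('port',[535,-185.6,100]),('portdeep',[535,-185.6,95])):
    u,v=map(int,np.round(proj(c,p))); print(n,nm,u,v,'before',c0['frame'][v-2:v+3,u-6:u+7,0].mean(0).astype(int),'now',c['frame'][v-2:v+3,u-6:u+7,0].mean(0).astype(int))
```

```text
[ 538.67353967 -216.91086779  226.57480209] [-0.61253026 -0.26295566 -0.51553169]
side port 329 340 before [172 172 173 173 173 174 180 192 202 206 207 203 199] now [138 126 116 111 111 111 110 109 107 103 103 106 107]
side portdeep 329 342 before [165 167 169 171 172 173 175 179 184 187 187 184 180] now [166 150 131 119 114 113 113 112 110 105 106 112 111]
scene port 387 195 before [130 117 121 122 131 127 129 134 170 206 215 211 188] now [148 148 145 143 143 143 144 143 141 141 146 189 204]
scene portdeep 386 197 before [155 141 148 160 149 145 136 140 142 163 186 201 199] now [145 146 147 144 143 144 145 145 144 143 144 148 170]
```

Request:
apply_moves([
  {"tx": 0, "ty": 5, "tz": 10, "roll": 0},
  {"tx": 0, "ty": 0, "tz": 15, "roll": -0.12},
  {"tx": -11, "ty": 10, "tz": 0, "roll": -0.12},
  {"tx": -12, "ty": 20, "tz": 0, "roll": -0.13},
  {"tx": -12, "ty": 30, "tz": 0, "roll": -0.13},
  {"tx": -12, "ty": 30, "tz": 0, "roll": -0.13},
  {"tx": 0, "ty": 0, "tz": 0, "roll": -0.13},
  {"tx": 0, "ty": 0, "tz": 0, "roll": -0.13},
  {"tx": 0, "ty": 0, "tz": 0, "roll": -0.13},
  {"tx": 0, "ty": 0, "tz": 0, "roll": -0.13},
  {"tx": 0, "ty": 0, "tz": 0, "roll": -0.13},
  {"tx": 0, "ty": 0, "tz": 0, "roll": -0.13},
  {"tx": 0, "ty": 0, "tz": 0, "roll": -0.13},
  {"tx": 0, "ty": 0, "tz": 0, "roll": -0.13},
  {"tx": 0, "ty": 0, "tz": 0, "roll": -0.13},
  {"tx": 0, "ty": 0, "tz": 0, "roll": -0.07},
  {"tx": 0, "ty": 0, "tz": 0, "roll": 0},
  {"tx": 0, "ty": 0, "tz": 0, "roll": 0},
])

```text
t: 20.45
tcp_pos: [491.7, -121.4, 252.5]
eef_rot: [-2.711, 1.586, -0.001]
contact_force: [0.8, 0.5, -1.0]
gripper_width: 0.266
grasp_force: 59.2
```

Run:
```python
from h import *
c=snap('wrist','w15.png'); s=c['s']; print(s['tcp_pos'],s['joint_positions'])
Rt=R.from_rotvec(s['eef_rot']).as_matrix(); print(np.arctan2(-Rt[1,1],-Rt[0,1]))
u,v=map(int,proj(c,[535,-185.6,100])); print(u,v)
g=cv2.cvtColor(c['frame'],cv2.COLOR_RGB2GRAY); print(g[v-24:v+25:3,u-24:u+25:2])
```

```text
[ 491.6781926  -121.36651865  252.4663667 ] [ 7.90808093e-02  1.76318809e-01 -2.66121327e-01  1.13215521e-04
 -1.12738993e+00  4.32991582e-01]
0.512121121558721
313 125
[[170 169 171 170 171 175 173 158 110 156 230 245 242 239 231 227 176 133
  151 178 178 178 178 177 177]
 [171 171 171 174 174 124 237 243 251 251 252 250 250 250 251 251 252 251
  239 194 136 174 182 183 180]
 [171 170 174 137 228 248 249 251 251 250 249 249 249 250 249 251 251 251
  251 252 250 206 140 179 181]
 [168 171 185 246 249 249 250 250 249 248 249 249 247 247 250 249 250 250
  251 252 251 249 233 116 178]
 [170 162 245 249 249 250 250 249 248 246 241 222 207 207 227 243 247 249
  250 248 248 249 250 246 117]
 [145 238 248 248 251 250 249 244 231 129 109 108  94 111 110  95 160 238
  246 247 248 250 251 251 232]
 [222 247 248 250 250 248 247 199 109 112 106  88 113 125  78 119 167 121
  225 246 248 250 250 250 249]
 [227 248 249 249 248 249 233 111 109 103  95 114 110  79 147 168 118  78
  159 245 250 250 250 251 251]
 [235 248 248 247 249 251 220 109  99  99 111 100  80 157 167  98  91 127
  122 235 249 250
[... 154 characters left out ...]
14  81  82 132 153  66 109 133 116 106
  213 250 250 250 249 250 248]
 [145 242 246 247 248 250 250 241 170 142 191 153  78 115 135  99 113 213
  250 250 250 248 250 248 239]
 [153 224 243 247 248 248 250 251 251 244 204 148 142 124 175 215 246 251
  250 250 248 249 248 243 162]
 [174 119 219 244 245 247 248 250 249 248 250 251 251 250 251 251 251 250
  249 248 249 247 245 201 151]
 [174 175 119 189 241 244 247 246 245 247 249 250 250 249 251 250 250 249
  248 248 246 237 166 151 170]
 [174 171 173 143 142 216 237 241 244 246 247 247 247 249 249 248 247 248
  247 240 175 114 170 171 170]
 [169 170 172 171 119 113  87 143 227 240 243 242 246 246 247 241 220 209
  135 135 166 172 170 169 172]]
```

Request:
apply_moves([
  {"tx": 0, "ty": 28.5, "tz": 0, "roll": 0},
  {"tx": 0, "ty": 28.5, "tz": 0, "roll": 0},
  {"tx": 0, "ty": 28.5, "tz": 0, "roll": 0},
  {"tx": 0, "ty": 28.5, "tz": 0, "roll": 0},
  {"tx": 0, "ty": 28.5, "tz": 0, "roll": 0},
  {"tx": 0, "ty": 28.5, "tz": 0, "roll": 0},
  {"tx": 0, "ty": 28.5, "tz": 0, "roll": 0},
  {"tx": 0, "ty": 28.5, "tz": 0, "roll": 0},
  {"tx": 0, "ty": 28.5, "tz": 0, "roll": 0},
  {"tx": 0, "ty": 28.5, "tz": 0, "roll": 0},
  {"tx": 0, "ty": 28.5, "tz": 0, "roll": 0},
  {"tx": 0, "ty": 29.2, "tz": 0, "roll": 0},
  {"tx": 27.5, "ty": 0, "tz": 0, "roll": 0},
  {"tx": 27.5, "ty": 0, "tz": 0, "roll": 0},
  {"tx": 27.5, "ty": 0, "tz": 0, "roll": 0},
  {"tx": 28, "ty": 0, "tz": 0, "roll": 0},
  {"tx": 0, "ty": 0, "tz": 0, "roll": 0},
  {"tx": 0, "ty": 0, "tz": 0, "roll": 0},
  {"tx": 0, "ty": 0, "tz": 0, "roll": 0},
])

```text
t: 22.4
tcp_pos: [601.4, 221.0, 251.9]
eef_rot: [2.71, -1.588, -0.001]
contact_force: [0.5, 0.1, -1.6]
gripper_width: 0.272
grasp_force: 59.2
```

Request:
apply_moves([
  {"tx": 0.6, "ty": 0.3, "tz": -10, "roll": 0},
  {"tx": 0, "ty": 0, "tz": -10, "roll": 0},
  {"tx": 0, "ty": 0, "tz": -10, "roll": 0},
  {"tx": 0, "ty": 0, "tz": -15, "roll": 0},
  {"tx": 0, "ty": 0, "tz": -15, "roll": 0},
  {"tx": 0, "ty": 0, "tz": -15, "roll": 0},
  {"tx": 0, "ty": 0, "tz": -15, "roll": 0},
  {"tx": 0, "ty": 0, "tz": -5, "roll": 0},
  {"tx": 0, "ty": 0, "tz": 0, "roll": 0},
  {"tx": 0, "ty": 0, "tz": 0, "roll": 0},
])

```text
t: 23.4
tcp_pos: [603.0, 221.5, 157.3]
eef_rot: [-2.71, 1.589, -0.001]
contact_force: [0.6, 0.0, -0.5]
gripper_width: 0.274
grasp_force: 59.2
```

Request:
apply_moves([
  {"tx": 0, "ty": 0, "tz": -2, "roll": 0},
  {"tx": 0, "ty": 0, "tz": -1.5, "roll": 0},
  {"tx": 0, "ty": 0, "tz": -1, "roll": 0},
  {"tx": 0, "ty": 0, "tz": 0, "roll": 0},
  {"tx": 0, "ty": 0, "tz": 0, "roll": 0},
])

```text
t: 23.9
tcp_pos: [602.7, 221.3, 152.4]
eef_rot: [-2.71, 1.589, -0.0]
contact_force: [0.6, 0.1, -0.8]
gripper_width: 0.273
grasp_force: 59.3
```

Still free of contact at 152.4, so I'll lower a little further and then release.

Request:
apply_moves([
  {"tx": 0, "ty": 0, "tz": -1, "roll": 0},
  {"tx": 0, "ty": 0, "tz": -1, "roll": 0},
  {"tx": 0, "ty": 0, "tz": 0, "roll": 0},
  {"tx": 0, "ty": 0, "tz": 0, "roll": 0},
])

```text
t: 24.3
tcp_pos: [602.8, 221.3, 150.7]
eef_rot: [-2.71, 1.589, -0.0]
contact_force: [-1.1, 0.4, 1.3]
gripper_width: 0.274
grasp_force: 59.5
```

Request:
apply_moves([
  {"tx": 0, "ty": 0, "tz": 0, "roll": 0},
  {"tx": 0, "ty": 0, "tz": 0, "roll": 0},
  {"tx": 0, "ty": 0, "tz": 0, "roll": 0},
  {"tx": 0, "ty": 0, "tz": 0, "roll": 0},
  {"tx": 0, "ty": 0, "tz": 0, "roll": 0},
  {"tx": 0, "ty": 0, "tz": 0, "roll": 0},
  {"tx": 0, "ty": 0, "tz": 0, "roll": 0},
  {"tx": 0, "ty": 0, "tz": 0, "roll": 0},
], fingers=0)

```text
t: 25.1
tcp_pos: [602.7, 221.3, 150.3]
eef_rot: [2.71, -1.589, -0.0]
contact_force: [0.9, 0.0, 0.2]
gripper_width: 0.996
grasp_force: 0.0
```

The screwdriver is back in the rack and let go. The contact heights agree with the rack standing on a mat about 3 mm thick. Now I'll rise and look at the borescope.

Request:
apply_moves([
  {"tx": 0, "ty": 0, "tz": 15, "roll": 0},
  {"tx": 0, "ty": 0, "tz": 25, "roll": 0},
  {"tx": 0, "ty": 0, "tz": 30, "roll": 0},
  {"tx": 0, "ty": 0, "tz": 30, "roll": -0.1},
  {"tx": 0, "ty": -30, "tz": 0, "roll": -0.1},
  {"tx": -1, "ty": -30, "tz": 0, "roll": -0.1},
  {"tx": -1, "ty": -31, "tz": 0, "roll": -0.1},
  {"tx": 0, "ty": 0, "tz": 0, "roll": -0.11},
  {"tx": 0, "ty": 0, "tz": 0, "roll": 0},
  {"tx": 0, "ty": 0, "tz": 0, "roll": 0},
  {"tx": 0, "ty": 0, "tz": 0, "roll": 0},
])

```text
t: 26.2
tcp_pos: [600.7, 130.9, 250.2]
eef_rot: [2.224, -2.219, -0.0]
contact_force: [1.1, 0.3, -0.2]
gripper_width: 1.0
grasp_force: 0.0
```

Run:
```python
from h import *
c=snap('wrist','w16.png'); s=c['s']; print(s['t'],s['tcp_pos'])
u,v=map(int,proj(c,[599.5,109,196])); print(u,v)
g=cv2.cvtColor(c['frame'],cv2.COLOR_RGB2GRAY)
m=(g<62).astype(np.uint8); m[v+70:]=0
n,l,st,ce=cv2.connectedComponentsWithStats(m); i=l[v,u]; print(st[i],ce[i])
cn=max(cv2.findContours((l==i).astype(np.uint8),0,1)[0],key=cv2.contourArea)
print(cv2.minEnclosingCircle(cn), cv2.fitEllipse(cn))
(x,y),r=cv2.minEnclosingCircle(cn); print('eyecup',onplane(c,x,y,196),'r mm',r*np.linalg.norm(onplane(c,x+1,y,196)-onplane(c,x,y,196)))
# stub: bright low-saturation pixels near
hsv=cv2.cvtColor(c['frame'],cv2.COLOR_RGB2HSV); k=((hsv[...,1]<60)&(hsv[...,2]>120)).astype(np.uint8)
n,l,st,ce=cv2.connectedComponentsWithStats(k)
for i in range(1,n):
    if 8<st[i,4]<500 and abs(ce[i,0]-u)<70 and abs(ce[i,1]-v)<70: print(st[i],ce[i],onplane(c,*ce[i],135)[:2],onplane(c,*ce[i],115)[:2])
```

```text
26.2 [600.6921858  130.88219894 250.21288763]
324 233
[ 294  196   61   66 2904] [324.1584022  230.28236915]
((322.80999755859375, 227.16799926757812), 34.090572357177734) ((323.9009094238281, 229.58123779296875), (59.088619232177734, 62.80785369873047), 149.8596954345703)
eyecup [600.48423038 105.85267661 196.        ] r mm 17.234451633564397
[287 195  20  18 263] [295.53231939 204.07984791] [618.4843202  106.25723265] [619.91215828 110.28535581]
[321 200  13   2  15] [326.93333333 200.53333333] [597.59647102 103.81651225] [597.30202328 107.64338835]
[386 284   5   6   9] [388.22222222 286.77777778] [552.87284576 166.29979561] [548.89075816 175.27866566]
```

Request:
apply_moves([
  {"tx": -0.4, "ty": -11.4, "tz": 0, "roll": 0.13},
  {"tx": 0, "ty": -11.5, "tz": 0, "roll": 0.13},
  {"tx": 0, "ty": 0, "tz": 0, "roll": 0.13},
  {"tx": 0, "ty": 0, "tz": 0, "roll": 0.13},
  {"tx": 0, "ty": 0, "tz": 0, "roll": 0.13},
  {"tx": 0, "ty": 0, "tz": 0, "roll": 0.13},
  {"tx": 0, "ty": 0, "tz": 0, "roll": 0.13},
  {"tx": 0, "ty": 0, "tz": 0, "roll": 0.13},
  {"tx": 0, "ty": 0, "tz": 0, "roll": 0.13},
  {"tx": 0, "ty": 0, "tz": 0, "roll": 0.13},
  {"tx": 0, "ty": 0, "tz": 0, "roll": 0.13},
  {"tx": 0, "ty": 0, "tz": -15, "roll": 0.13},
  {"tx": 0, "ty": 0, "tz": -20, "roll": 0},
  {"tx": 0, "ty": 0, "tz": -20, "roll": 0},
  {"tx": 0, "ty": 0, "tz": -20, "roll": 0},
  {"tx": 0, "ty": 0, "tz": -15, "roll": 0},
  {"tx": 0, "ty": 0, "tz": -5, "roll": 0},
  {"tx": 0, "ty": 0, "tz": 0, "roll": 0},
  {"tx": 0, "ty": 0, "tz": 0, "roll": 0},
], fingers=0)

```text
t: 28.15
tcp_pos: [600.9, 107.8, 156.1]
eef_rot: [-3.141, 0.016, -0.002]
contact_force: [0.4, -0.3, 1.6]
gripper_width: 1.0
grasp_force: 0.0
```

Request:
apply_moves([
  {"tx": 0, "ty": 0, "tz": 0, "roll": 0},
  {"tx": 0, "ty": 0, "tz": 0, "roll": 0},
  {"tx": 0, "ty": 0, "tz": 0, "roll": 0},
  {"tx": 0, "ty": 0, "tz": 0, "roll": 0},
  {"tx": 0, "ty": 0, "tz": 0, "roll": 0},
  {"tx": 0, "ty": 0, "tz": 0, "roll": 0},
  {"tx": 0, "ty": 0, "tz": 0, "roll": 0},
  {"tx": 0, "ty": 0, "tz": 0, "roll": 0},
  {"tx": 0, "ty": 0, "tz": 0, "roll": 0},
  {"tx": 0, "ty": 0, "tz": 0, "roll": 0},
], fingers=1)

```text
t: 29.15
tcp_pos: [600.5, 107.5, 155.7]
eef_rot: [-3.141, 0.017, -0.001]
contact_force: [-1.5, 0.2, 4.8]
gripper_width: 0.292
grasp_force: 49.8
```

Request:
apply_moves([
  {"tx": 0, "ty": 0, "tz": 5, "roll": 0},
  {"tx": 0, "ty": 0, "tz": 10, "roll": 0},
  {"tx": 0, "ty": 0, "tz": 15, "roll": 0},
  {"tx": 0, "ty": 0, "tz": 15, "roll": 0},
  {"tx": 0, "ty": 0, "tz": 15, "roll": 0},
  {"tx": 0, "ty": 0, "tz": 15, "roll": 0},
  {"tx": 0, "ty": 0, "tz": 15, "roll": 0},
  {"tx": 0, "ty": 0, "tz": 15, "roll": 0},
  {"tx": 0, "ty": 0, "tz": 15, "roll": 0},
  {"tx": 0, "ty": 0, "tz": 5, "roll": 0},
  {"tx": 0, "ty": 0, "tz": 0, "roll": 0},
  {"tx": 0, "ty": 0, "tz": 0, "roll": 0},
])

```text
t: 30.35
tcp_pos: [599.8, 107.3, 279.4]
eef_rot: [3.141, -0.017, -0.003]
contact_force: [0.3, -0.4, -1.2]
gripper_width: 0.294
grasp_force: 49.7
```

Request:
apply_moves([
  {"tx": -3, "ty": -15, "tz": 0, "roll": 0},
  {"tx": -7, "ty": -25, "tz": 0, "roll": 0},
  {"tx": -7, "ty": -25, "tz": 0, "roll": 0},
  {"tx": -7, "ty": -25, "tz": 0, "roll": 0},
  {"tx": -7, "ty": -25, "tz": 0, "roll": 0},
  {"tx": -7, "ty": -25, "tz": 0, "roll": 0},
  {"tx": -7, "ty": -25, "tz": 0, "roll": 0},
  {"tx": -7, "ty": -25, "tz": 0, "roll": 0},
  {"tx": -7, "ty": -25, "tz": 0, "roll": 0},
  {"tx": -6, "ty": -25, "tz": 0, "roll": 0},
  {"tx": 0, "ty": -25, "tz": 0, "roll": 0},
  {"tx": 0, "ty": -15, "tz": 0, "roll": 0},
  {"tx": 0, "ty": 0, "tz": 0, "roll": 0},
  {"tx": 0, "ty": 0, "tz": 0, "roll": 0},
  {"tx": 0, "ty": 0, "tz": 0, "roll": 0},
])

```text
t: 31.85
tcp_pos: [535.3, -172.0, 280.1]
eef_rot: [-3.141, 0.016, 0.001]
contact_force: [-0.1, 0.1, -1.1]
gripper_width: 0.295
grasp_force: 49.8
```

Run:
```python
from h import *
s=robot.get_state(); T=np.array(s['tcp_pos']); print(T,s['eef_rot'],s['contact_force'],s['gripper_width'])
for n in ('side','scene','wrist'):
  c=snap(n,n+'17.png')
  a=[proj(c,T+[0,0,-40.7-k]) for k in (5,30,60,95)]; print(n,np.round(a,1),proj(c,[535,-185.6,100]))
  g=cv2.cvtColor(c['frame'],cv2.COLOR_RGB2GRAY)
  for u,v in a[1:]: 
    u,v=int(u),int(v); print((u-11,v),g[v,u-11:u+12])
```

```text
[ 535.26509385 -171.96227227  280.08648492] [-3.14130771e+00  1.58280607e-02  6.55252864e-04] [-0.06546059  0.13717617 -1.13833835] 0.29456499125971647
side [[327.4 262.4]
 [327.5 276.5]
 [327.8 292.9]
 [328.  311.2]] (np.float64(329.14245896435494), np.float64(339.55909913344544))
(316, 276) [74 74 75 74 75 75 75 78 83 89 91 91 90 83 68 56 54 53 53 54 54 60 65]
(316, 292) [71 71 72 72 73 74 74 77 82 89 93 93 92 88 81 73 68 65 64 63 64 69 78]
(316, 311) [ 95  95  95  96  97  97  97  96  94  95  95  95  96  98 101 102 104 106
 107 109 109 109 107]
scene [[387.1 133.6]
 [386.5 145.9]
 [385.9 160.3]
 [385.1 176.7]] (np.float64(386.5968053777093), np.float64(194.716968447164))
(375, 145) [106 106 107 105 106 106 108 113 113 106  98 106 115 117 124 122 123 126
 126 122 115 106 113]
(374, 160) [139 140 140 140 141 141 141 143 143 143 143 136 122 117 116 134 141 140
 139 138 138 138 138]
(374, 176) [142 151 155 157 161 162 157 150 148 156 153 127 116 118 137 162 174 176
 169 149 140 135 130]
wrist [[321.4 279.8]
 [321.5 262.6]
 [321.5 246.4]
 [321.5 231.8]] (np.float64(337.57096151457887), np.float64(217.8752344915382))
(310, 262) [ 96 155 170 170 140  99  96 110 130 142 147 149 154 156 157 161 164 173
 175 173 173 171 170]
(310, 246) [129 128 123 127 129 113  89  82  83  79  82  81  82  81  83  82  84  96
 117 131 128 129 127]
(310, 231) [134 134 132 136 135 133 127 102  83  85  85  83  84  82  81 106 161 204
 215 217 218 219 220]
```

Request:
apply_moves([
  {"tx": 0, "ty": 0, "tz": -10, "roll": 0},
  {"tx": 0, "ty": 0, "tz": -12, "roll": 0},
  {"tx": 0, "ty": 0, "tz": -12, "roll": 0},
  {"tx": 0, "ty": 0, "tz": 0, "roll": 0},
  {"tx": 0, "ty": 0, "tz": 0, "roll": 0},
  {"tx": 0, "ty": 0, "tz": 0, "roll": 0},
])

```text
t: 32.6
tcp_pos: [535.6, -172.7, 246.7]
eef_rot: [3.141, -0.017, 0.001]
contact_force: [-0.4, 0.1, -1.2]
gripper_width: 0.292
grasp_force: 49.8
```

Run:
```python
from h import *
s=robot.get_state(); T=np.array(s['tcp_pos']); print(T,s['eef_rot'],s['contact_force'])
c=snap('wrist','w18.png'); g=cv2.cvtColor(c['frame'],cv2.COLOR_RGB2GRAY)
print(proj(c,T+[0,0,-135.7]),proj(c,T+[0,0,-110]),proj(c,[535,-185.6,100]))
np.set_printoptions(linewidth=250)
print(g[196:262:2,300:366:2])
```

```text
[ 535.62277263 -172.68553478  246.66517339] [ 3.14123396e+00 -1.67531446e-02  1.20842902e-03] [-0.35029122  0.08537201 -1.19755571]
(np.float64(321.19347913006055), np.float64(231.82028431867863)) (np.float64(321.16059379455794), np.float64(242.15795667974385)) (np.float64(338.1116964116311), np.float64(228.59481146235413))
[[151 150 153 ... 120  94 185]
 [152 151 153 ... 151 150  95]
 [151 151 153 ... 149 148 148]
 ...
 [126 130 125 ... 127 128 127]
 [128 128 125 ... 129 126 128]
 [125 128 127 ... 126 127 127]]
```

Run:
```python
from h import *
c=load('w18'); g=cv2.cvtColor(c['frame'],cv2.COLOR_RGB2GRAY)
for v in range(200,262,2): print(v,' '.join('%3d'%x for x in g[v,304:366:2]))
```

```text
200 153 152 150 151 154 151 150 146  81  80  87 100  98 115 104  85  94  94  90 101 103 121 126 132 151 153 148 151 149 148 148
202 154 153 154 151 150 142 133 127  79  82 123 195 189  97 101 102  99 100  98 101 106 106 107  95 136 136 135 136 138 133 140
204 153 153 154 136 137 135 133 134 132 112 164 183 188 129 191 199 199 204 205 206 184 127 108 108  96 115 132 130 134 135 138
206 144 140 139 131 130 131 129 127  82  95 137 174 181 202 217 220 220 222 225 223 224 220 204 178 130 103 115 130 133 132 138
208 113 108 110 131 130 134 123 103  96 125 189 207 220 220 220 221 221 222 222 220 220 222 226 223 209 129 107 118 131 134 137
210  80  80  82 117 118 113  99  97 117 193 214 215 215 219 218 218 220 219 220 220 220 221 222 222 225 214 140 107 125 136 137
212  79  81  84  82  82  78  89 103 181 200 196 199 198 202 211 209 212 212 214 215 216 218 220 220 224 224 219 135 109 132 132
214  80  84  78  83  82  84  99 126 132 128 128 127 131 136 211 208 207 205 203 204 207 210 211 216 220 222 224 215 124 120 133
216  81  83  84  80  77  88 111 127 127 128 127 127 128 135 207 196 160 150 
[... 2167 characters left out ...]
  89 119 180 201 201 177 140 128 131 130 130 128 124 130 130
252 127 127 126 127 128 105  98  87  84  81  83  82  84  82  81  87  86  87  87 123 141 129 130 130 128 132 131 128 129 130 130
254 127 128 125 125 125 104 112 123 122 102  85  84  85  84  83  84  86  87  88 113 126 130 128 128 128 129 129 130 128 126 127
256 125 127 128 122 124  98 115 128 142 147 156 150 140 132 128 125 131 129 141 122 128 130 128 131 125 129 129 131 127 128 127
258 125 126 124 125 122  98 114 129 142 148 154 162 169 175 170 164 158 153 137 130 129 129 127 129 126 127 127 127 129 126 128
260 127 127 124 125 125 110 119 130 143 152 157 161 173 170 168 160 156 149 133 128 127 130 127 126 127 126 129 129 126 127 127
```

Request:
apply_moves([
  {"tx": 0.8, "ty": -6.5, "tz": 0, "roll": 0},
  {"tx": 0.8, "ty": -6.6, "tz": 0, "roll": 0},
  {"tx": 0, "ty": 0, "tz": 0, "roll": 0},
  {"tx": 0, "ty": 0, "tz": 0, "roll": 0},
  {"tx": 0, "ty": 0, "tz": 0, "roll": 0},
  {"tx": 0, "ty": 0, "tz": 0, "roll": 0},
])

```text
t: 33.25
tcp_pos: [536.9, -185.6, 246.3]
eef_rot: [-3.142, 0.017, 0.0]
contact_force: [-0.5, -0.3, -1.7]
gripper_width: 0.294
grasp_force: 49.8
```

Run:
```python
from h import *
s=robot.get_state(); T=np.array(s['tcp_pos']); print(T)
c=snap('wrist','w19.png'); g=cv2.cvtColor(c['frame'],cv2.COLOR_RGB2GRAY)
print(proj(c,T+[0,0,-135.7]))
for v in range(206,256,2): print(v,' '.join('%3d'%x for x in g[v,296:346:2]))
c=snap('side','side19.png'); g=cv2.cvtColor(c['frame'],cv2.COLOR_RGB2GRAY); d=load('side17'); h=cv2.cvtColor(d['frame'],cv2.COLOR_RGB2GRAY)
print('side lens',proj(c,T+[0,0,-135.7]),'port',proj(c,[535.8,-185.9,100]),proj(c,[535.8+20,-185.9,100]))
for v in range(300,332,3): print('now',v,' '.join('%3d'%x for x in g[v,312:346]))
for v in range(328,354,2): print('port17',v,' '.join('%3d'%x for x in h[v,308:352]))
```

```text
[ 536.85588468 -185.6271153   246.29914724]
(np.float64(321.25132088423294), np.float64(231.6795113076264))
206 138 139 139 136 133 144 207 191 169 171 197 199 205 207 211 206 183 137 111 111 108 113 132 132 131
208 130 128 129 107  85 105 185 189 188 213 217 219 220 222 221 222 221 220 208 171 119  97 108 130 132
210 128  90  78  80 105 175 210 218 219 218 219 217 218 219 216 219 218 220 222 221 194 120 100 111 131
212  81  79  78  99 144 195 200 202 205 217 214 209 130 128 131 177 219 220 220 222 222 204 125 105 126
214  80  74  92 117 130 128 126 127 126 205 205 196 125 128 131 168 215 215 217 221 221 224 209 115 100
216  80  82 111 127 129 129 130 128 127 127 127 125 127 124 123 124 124 208 212 214 218 219 222 207 111
218  76  92 124 128 128 125 127 128 127 126 122 114 104 108 110 122 125 205 205 210 210 216 216 213 132
220  72 108 130 128 125 127 127 129 125 108  92  95  94  95  98  96 105 194 204 208 209 214 213 217 193
222  72 119 127 126 128 125 130 127 111  97  97  95  95  96  95  96  97 115 192 203 204 210 211 216 208
224  83 125 127 128 123 126 124 119  87  89  94  89  93 
[... 5129 characters left out ...]
116 128 148 166 180 188 193 194 192 190 190 191 193 193 193 192 192 190 189 186 181 179 175 173 164 147 133 134 141 150 164 175 180 182 183
port17 348 124 125 125 125 125 126 125 123 120 115 116 120 127 137 149 159 167 171 174 179 183 185 185 182 179 174 167 159 154 156 166 168 156 135 121 126 141 158 172 180 183 184 183 183
port17 350 124 124 124 124 125 125 125 125 124 121 119 119 121 124 126 129 132 134 135 138 140 142 142 140 139 136 136 142 156 167 163 145 121 110 122 150 175 183 184 184 187 191 192 190
port17 352 124 124 124 124 125 125 125 125 126 125 124 124 123 122 124 126 128 129 129 129 129 128 128 129 129 131 138 153 160 149 127 110 112 137 174 199 207 201 191 192 204 212 212 208
```

The probe is centred over the port in both views: side columns 329.1 against 329.2, wrist columns 321.6 against 321.4. I'll lower it straight down.

Request:
apply_moves([
  {"tx": 0, "ty": 0, "tz": -4, "roll": 0},
  {"tx": 0, "ty": 0, "tz": -5, "roll": 0},
  {"tx": 0, "ty": 0, "tz": -5, "roll": 0},
  {"tx": 0, "ty": 0, "tz": -5, "roll": 0},
  {"tx": 0, "ty": 0, "tz": -5, "roll": 0},
  {"tx": 0, "ty": 0, "tz": 0, "roll": 0},
  {"tx": 0, "ty": 0, "tz": 0, "roll": 0},
])

```text
t: 34.05
tcp_pos: [536.9, -185.7, 222.2]
eef_rot: [3.141, -0.017, -0.001]
contact_force: [0.1, 0.5, -1.1]
gripper_width: 0.292
grasp_force: 49.8
```

Request:
apply_moves([
  {"tx": 0, "ty": 0, "tz": -5, "roll": 0},
  {"tx": 0, "ty": 0, "tz": -5, "roll": 0},
  {"tx": 0, "ty": 0, "tz": -5, "roll": 0},
  {"tx": 0, "ty": 0, "tz": -5, "roll": 0},
  {"tx": 0, "ty": 0, "tz": -4, "roll": 0},
  {"tx": 0, "ty": 0, "tz": -2, "roll": 0},
  {"tx": 0, "ty": 0, "tz": 0, "roll": 0},
  {"tx": 0, "ty": 0, "tz": 0, "roll": 0},
  {"tx": 0, "ty": 0, "tz": 0, "roll": 0},
  {"tx": 0, "ty": 0, "tz": 0, "roll": 0},
  {"tx": 0, "ty": 0, "tz": 0, "roll": 0},
])

```text
t: 35.15
tcp_pos: [536.9, -185.7, 196.5]
eef_rot: [3.142, -0.017, 0.001]
contact_force: [0.7, -0.0, -1.3]
gripper_width: 0.294
grasp_force: 49.8
```

Run:
```python
from h import *
s=robot.get_state(); T=np.array(s['tcp_pos']); print(T,s['contact_force'],s['torque'],np.abs(s['dq']).max())
c=snap('wrist','w20.png'); g=cv2.cvtColor(c['frame'],cv2.COLOR_RGB2GRAY)
for z in (100,112): print(proj(c,[T[0],T[1],z]))
u0,v0=map(int,proj(c,[T[0],T[1],100]))
for v in range(v0-20,v0+21,2): print(v,' '.join('%3d'%x for x in g[v,u0-26:u0+27:2]))
c=snap('side','side20.png'); g=cv2.cvtColor(c['frame'],cv2.COLOR_RGB2GRAY)
for v in range(320,348,2): print('now',v,' '.join('%3d'%x for x in g[v,312:346]))
```

```text
[ 536.94506399 -185.68560792  196.49295552] [ 0.70565375 -0.03062238 -1.32086169] [-0.04991017 -0.00048443  0.02164469] 0.001087973179451776
(np.float64(321.1836949866248), np.float64(248.39588919223814))
(np.float64(321.16067911748587), np.float64(254.600983660265))
228  78  94  96 142 199 210 213 215 216 215 212 216 217 218 215 216 215 216 217 218 217 218 212 158 100 102  87
230  79  96 105 144 165 164 165 165 168 213 208 198 128 129 129 131 130 127 129 131 131 127 128 127 111 102  91
232  94 105 124 125 126 124 128 124 123 175 179 168 122 127 125 123 125 124 125 126 129 130 127 128 127 113  96
234 105 125 127 127 127 126 126 123 130 122 124 125 120 124 123 124 122 124 123 123 127 122 127 126 125 127 105
236 118 125 127 121 127 126 127 126 124 126 123 119 119 118 116 121 123 122 124 124 125 121 122 124 123 123 117
238 123 124 126 128 126 126 122 124 124 113 103  84  79  84  84  84  93 114 125 126 123 124 125 125 123 123 122
240 127 129 128 126 127 126 126 125 105  82  83  81  81  81  84  83  90  94 109 121 122 124 123 124 121 123 122
242 125 124 127 124 125 126 122 114  81  77  84 
[... 2835 characters left out ...]
 126 142 167 184 190 191 186 170 141 118 110 106  99  95  93  93  95  99 105 109 115 127 146 164 180 185 174 148 129 131 136
now 340 122 122 122 127 147 172 187 191 190 180 154 125 111 108 106  99  95  94  93  94  98 103 106 110 115 123 142 171 185 179 156 135 131 133
now 342 123 122 121 121 132 162 182 190 190 181 155 130 116 112 108 101  96  95  94  96 100 106 111 115 118 121 132 155 173 168 144 125 123 126
now 344 122 122 120 116 116 135 161 180 188 187 170 144 125 119 115 113 111 110 110 111 114 116 118 119 120 120 124 135 152 150 132 118 118 123
now 346 122 122 121 117 112 113 126 145 161 165 149 130 123 120 118 119 119 120 120 120 121 120 119 119 119 120 124 135 146 145 131 118 118 124
```

```bash
python3 -c "
from plant import robot
print(robot.close_job())"
```

```text
the job is handed in; nothing more can be done
None
```

The job is handed in (no verdict was shown): by my measurements the latch is at its open stop, the cover is clear of the port, the screwdriver is back in the rack, and the borescope is held still, centred and upright with its lens about 39 mm below the rim.

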